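# Find the lid that snaps onto the fruit tub

## Robot

A 6-joint arm with a two-finger parallel gripper is mounted at the origin on the work surface. World frame = base frame: x ahead of the robot, y to its left, z up, the work surface at z = 0. Lengths are in m, angles in rad, forces in N, time in s.
With the tool pointing down it reaches from about 0.35 to 0.775 m from the base axis. Payload 7.3 kg.
Tool frame: the origin (TCP) lies on the centre line of the jaws, within the pads' length; the fingertips stand robot.nose_length ahead of it and the grasp point (between the pads) is the TCP (robot.nose_length is the distance from the TCP to the fingertips, in m); z points along the fingers, y is the direction in which the jaws open and shut (so a half turn about z gives the same grasp; the last joint's range is limited). The gripper opens to 92 mm and grips with 3 to 60 N. Pads are 19 mm wide; open, the fingers measure 130 mm over their backs; the gripper's body (75 mm by 190 mm) begins 47 mm behind the grasp point.
Start: joints at [-1.261, 0.342, 1.524, -0, 1.275, -0.146], TCP at [0.231, -0.471, 0.246] pointing down, gripper open.
Joint ranges: [-2.53, 2.53], [-0.77, 2.02], [0.04, 2.7], [-1, 4.14], [0.28, 2.66], [-3.11, 3.11]. Speed limits (rad/s): [2.57, 2.57, 3.14, 3.14, 3.14, 3.14].

## Interface

Orientations are given as [roll, pitch, yaw] about the fixed x, y, z axes, in that order (R = Rz(yaw) Ry(pitch) Rx(roll)).
In Python, from cell import robot, read_camera gives the robot as it stands.
- The arm moves only by the shell command python3 -m crank 'ROWS' [FORCE]. ROWS is JSON, a list of rows, each a list of 7 numbers: the shift along the tool's x, y, z in cm, then the turn, a rotation vector about the tool's x, y, z in degrees, then the opening, from 0 (shut) to 1 (fully open). In form: [[tx, ty, tz, wx, wy, wz, jaw], ...]. A call has 1 to 5 rows; each row is the pose to reach, as a shift and turn from the pose commanded when the call began, along the tool's axes at that moment; what a row does not reach only later rows make up. A row lasts 1/8 s, in which the tool goes at most 62.5 mm and 10.7 degrees, less where a joint would pass 70% of its speed; a pose out of reach is approached as far as the arm can. A call with a gripper value outside its range is refused whole. The fingers move at their own pace and stop on an object; FORCE is the grip in N (left out, the last holds). Time passes only in rows, so rows that repeat a pose let the fingers close. It gives the time, the measured TCP pose, the force and the opening at its end, in the units of the state.
- robot.observe(): the state, without advancing time (a new reading comes with each control period).
- read_camera(name): name is "scene" or "top" or "wrist"; returns a dict with "frame" (480x640x3 uint8, red, green, blue), "intrinsics" (3x3 intrinsics, pixels), "R" (3x3) and "t" (3): a world point X has camera coordinates R X + t. Camera axes: x right, y down, z forward; pixel columns grow to the right and rows downward; lengths in m; the calibration is good to about 2 mm. A picture is of the moment at which its call begins. There is no depth.
- robot.hand_in(): hands the job in, once; it reports no verdict.
The state is a dict: "time": time; "qpos": joint angles; "qvel": joint speeds; "joint_efforts": joint torques, N m; "tool_pos": TCP position; "tool_rot": TCP orientation; "contact_force": force on the tool from outside, world axes, zero at the start; "torque": the same for the moment, N m; "opening": finger opening in m.
Only numpy, scipy, OpenCV 4.12 (cv2) and the standard library are available. Lean on these libraries where they do the work, as an engineer would, in place of code of your own. Each camera call takes 0.05 s, during which the arm holds its last target.

## Task

Close the tub of cut fruit with its own lid: the lid lying on the board has been tried and does not fit, so take a lid out of the drying rack by its tab, lay it flat on the cutting board, grip bar up, and let go; then take it by the bar and try it on the tub, and if it does not go in, put it back down on the board and do the same with the other. Press the one that goes in down until it is fully home on the rim and both spring catches have snapped over it; leave the other two lids on the board or in the rack, and do not disturb the halved mango or the jar.

Things in the scene. Friction and masses are not known exactly. Their poses are not given: they have to be found in the camera images.
- lid_1_centre (a point): Lid: grey plate 140 x 105 x 4 mm; mid one long edge a tab 40 wide sticks out 18 mm in the plate's plane (tab end 70.5 mm from the point); mid top face a black grip bar 50 long (along y), 14 wide, 28 high; below, a collar 16 deep that plugs into a tub's mouth. 0.13 kg. Point: plate centre (mid-thickness). Axes: x out of the top face (bar side), y along the length, z towards the tab.
- lid_2_centre (a point): Lid, outside the same as lid_1, also upright in the rack. Only the hidden collars differ, by 9 mm in length or width: lid_1 or lid_2 fits, which is not told, nor by the slot. A wrong collar rests on the rim, the plate 16 mm above it. Point: plate centre (mid-thickness). Axes: x out of the top face (bar side), y along the length, z towards the tab.
- lid_3_centre (a point): Lid, outside the same as lid_1, already tried: does not fit. Lies on the board's far left quarter. Collar walls are 3 mm, the last 4 mm stepped in by 2 mm all round. Lying flat, bar up, a lid rests on its collar, point 18 mm above the surface. Point: plate centre (mid-thickness). Axes: x out of the top face (bar side), y along the length, z towards the tab.
- tub_rim (a point): Cream tub fixed in a dark stand. Point: centre of its mouth at rim height, 76 mm above the bench; x across, y along its length, z up. Mouth 90 (x) x 116 (y) mm, rim flange 108 x 134. The right collar has 1.5 mm play per side; lid's length along y, tab to +x or -x. Posts 84 mm high at y = +-86 mm. Fully home the lid's plate lies on the rim, its centre 2 mm above it.
- catch_left (a joint): Steel spring catch at the tub's +y end, its nose at y = 67 mm, 6 mm above the rim. Value in m: 0 at rest, about 0.003 while a plate pushes it outwards. The right lid meets both catches with its plate about 11 mm above the rim; a straight push of 5 to 12 N in all, down on the bar, takes it past; then they snap back over it.
- catch_right (a joint): The same catch at the tub's -y end (y = -67 mm). Value in m: 0 at rest, grows as a plate pushes it outwards.
- rack: Fixed steel rack 200 (x) x 153 (y) mm, floor 6 mm thick, end combs 60 mm high; three slots 70 mm apart along x (-70, 0, +70 mm), the middle one empty, lid_1 and lid_2 upright in the others: tab up (ending 129 mm above the bench), top face to the rack's +x, which points to the robot's right, 1.5 mm play (leans up to 0.05 rad). Origin under its centre, on the bench.
- board: White cutting board, fixed, 360 (x) x 340 (y) x 12 mm thick; origin at the centre of its underside. Free to lay lids on, except where lid_3 lies (far left quarter, +x +y) and its near left corner (-x, +y), where a halved mango sits.
- mango_half: Bystander: halved mango, 74 mm across, 30 high, cut face up, on the board's near left corner. Origin under its centre.
- jar: Bystander: glass jar, 72 mm across, 90 high, beyond the tub. Origin under its centre.

How it is judged:
On the way:
1. a lid from the rack lies flat on the board, grip bar up, let go of (((angle between lid_1_centre's own x axis and vertical below 0.12 rad and z of lid_1_centre in the frame of board below 0.045 m and x of lid_1_centre in the frame of board between -0.18 and 0.18 m and y of lid_1_centre in the frame of board between -0.17 and 0.17 m and not (contact force between lid_1 and the fingers above 0.2 N)) or (angle between lid_2_centre's own x axis and vertical below 0.12 rad and z of lid_2_centre in the frame of board below 0.045 m and x of lid_2_centre in the frame of board between -0.18 and 0.18 m and y of lid_2_centre in the frame of board between -0.17 and 0.17 m and not (contact force between lid_2 and the fingers above 0.2 N)))), for 0.1 s.
At the end, for the whole second after the job is handed in: One lid fully home on the tub: plate centre within 4 mm of the mouth's centre and at most 4.5 mm above the rim, level, in line, both catches snapped back over it; the other two on the board, bench or in the rack, at least 100 mm from the tub's centre; all at rest (((horizontal distance between lid_1_centre and tub_rim below 0.004 m and z of lid_1_centre in the frame of tub_rim between -0.001 and 0.0045 m and angle between lid_1_centre's own x axis and vertical below 0.04 rad and angle between the y axis of lid_1_centre and the y axis of tub_rim, either way round below 0.06 rad) or (horizontal distance between lid_2_centre and tub_rim below 0.004 m and z of lid_2_centre in the frame of tub_rim between -0.001 and 0.0045 m and angle between lid_2_centre's own x axis and vertical below 0.04 rad and angle between the y axis of lid_2_centre and the y axis of tub_rim, either way round below 0.06 rad) or (horizontal distance between lid_3_centre and tub_rim below 0.004 m and z of lid_3_centre in the frame of tub_rim between -0.001 and 0.0045 m and angle between lid_3_centre's own x axis and vertical below 0.04 rad and angle between the y axis of lid_3_centre and the y axis of tub_rim, either way round below 0.06 rad)) and ((horizontal distance between lid_1_centre and tub_rim below 0.004 m and z of lid_1_centre in the frame of tub_rim between -0.001 and 0.0045 m and angle between lid_1_centre's own x axis and vertical below 0.04 rad and angle between the y axis of lid_1_centre and the y axis of tub_rim, either way round below 0.06 rad) or (horizontal distance between lid_1_centre and tub_rim above 0.1 m and height (world z) of lid_1_centre between 0.005 and 0.11 m)) and ((horizontal distance between lid_2_centre and tub_rim below 0.004 m and z of lid_2_centre in the frame of tub_rim between -0.001 and 0.0045 m and angle between lid_2_centre's own x axis and vertical below 0.04 rad and angle between the y axis of lid_2_centre and the y axis of tub_rim, either way round below 0.06 rad) or (horizontal distance between lid_2_centre and tub_rim above 0.1 m and height (world z) of lid_2_centre between 0.005 and 0.11 m)) and ((horizontal distance between lid_3_centre and tub_rim below 0.004 m and z of lid_3_centre in the frame of tub_rim between -0.001 and 0.0045 m and angle between lid_3_centre's own x axis and vertical below 0.04 rad and angle between the y axis of lid_3_centre and the y axis of tub_rim, either way round below 0.06 rad) or (horizontal distance between lid_3_centre and tub_rim above 0.1 m and height (world z) of lid_3_centre between 0.005 and 0.11 m)) and value of joint each of catch_left, catch_right below 0.0015 m and linear speed of each of lid_1, lid_2, lid_3 below 0.02 m/s); the robot touches nothing.
It fails at once if a bystander (halved mango, jar) was shifted by more than 30 mm (distance of any of mango_half, jar from where it was at the start of the episode above 0.03 m).
It also fails if it takes over 72 s, if anything falls off the work surface, if the arm or the gripper's body presses on something with over 40 N, if the wrist force passes 120 N, or if a joint passes its speed limit or range.

## Working session

There is one attempt and no reset: what is moved stays moved. The work goes in short steps, Python scripts to look and compute and a shell command to move; the robot and the scene stay as the last step left them, time stands still between calls to the robot, and variables do not carry over. Pictures are saved under pics/ and viewed, and the job is handed in when it is done.

```bash
ls; mkdir -p pics
python3 - <<'E'
from cell import robot, read_camera
import cv2
print(robot.observe(), robot.nose_length)
for n in ("scene","top","wrist"):
    c=read_camera(n); cv2.imwrite(f"pics/{n}0.png",c["frame"][:,:,::-1])
    print(n,c["intrinsics"].tolist(),c["R"].round(4).tolist(),c["t"].round(4).tolist())
E
```

```text
pics
{'time': 0.0, 'qpos': array([-1.26095966e+00,  3.42729748e-01,  1.52501154e+00, -2.34677570e-05,
        1.27540529e+00, -1.46009449e-01]), 'qvel': array([ 0.00097131,  0.00122029, -0.00049094, -0.00017138,  0.00142986,
        0.0016182 ]), 'joint_efforts': array([-7.00227656e-05, -4.31240273e+01, -2.44217902e+01,  7.16973888e-02,
        5.60603582e-02, -1.47910087e-04]), 'tool_pos': array([ 0.23100934, -0.47102236,  0.24504321]), 'tool_rot': array([-3.14005200e+00, -2.03879657e-04,  4.55852806e-01]), 'contact_force': array([-0.16274041, -0.24814027,  0.34321844]), 'torque': array([ 0.00312894, -0.00713563,  0.01172046]), 'opening': 0.09167379762932638} 0.019
scene [[469.5496536764748, 0.0, 320.2468012872645], [0.0, 469.5496536764748, 243.23931476956724], [0.0, 0.0, 1.0]] [[-0.5549, 0.8319, 0.0071], [0.6981, 0.4703, -0.54], [-0.4525, -0.2946, -0.8417]] [0.3311, -0.3614, 1.3627]
top [[433.588886214988, 0.0, 320.86812247464263], [0.0, 433.588886214988, 243.21711618898084], [0.0, 0.0, 1.0]] [[-0.0156, -0.9999, 0.0032], [-0.9981, 0.0154, -0.0595], [0.0595, -0.0041, -0.9982]] [-0.0109, 0.6078, 1.1032]
wrist [[390.80156222438364, 0.0, 321.9989387948351], [0.0, 390.80156222438364, 238.7233945500035], [0.0, 0.0, 1.0]] [[0.4403, -0.8979, -0.0012], [-0.865, -0.4245, 0.2677], [-0.2409, -0.1168, -0.9635]] [-0.5239, -0.0321, 0.3904]
```

View pics/top0.png

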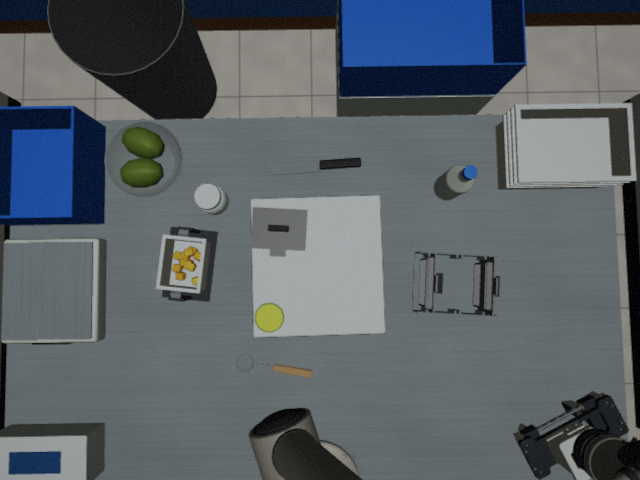

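View pics/scene0.png

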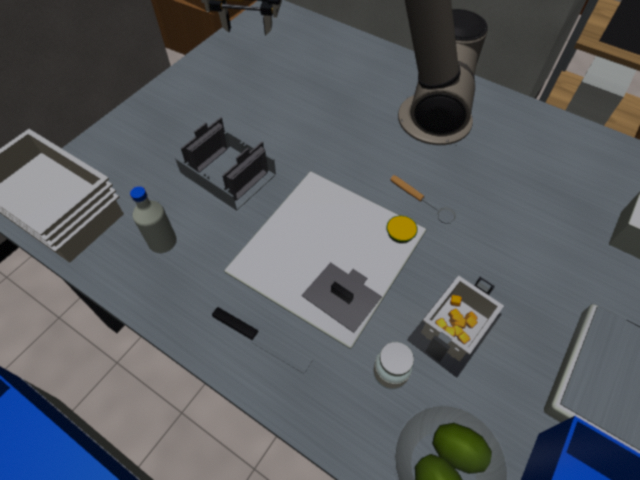

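View pics/wrist0.png

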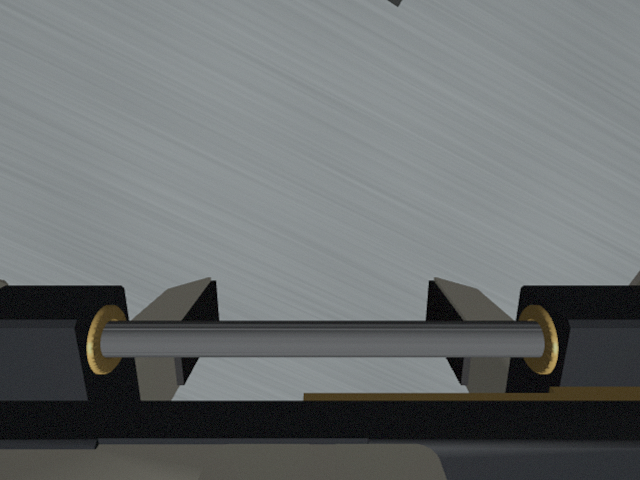

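```bash
cat > h.py <<'E'
import numpy as np, cv2
def pix2w(c,u,v,z):
    K,R,t=[np.array(c[k],float) for k in("intrinsics","R","t")]
    d=R.T@np.linalg.solve(K,[u,v,1]); o=-R.T@t
    return o+d*(z-o[2])/d[2]
def w2pix(c,X):
    p=np.array(c["R"])@np.array(X)+np.array(c["t"]); q=np.array(c["intrinsics"])@(p/p[2]); return q[:2]
def crop(c,u0,v0,w,h,s,name):
    f=np.ascontiguousarray(c["frame"][v0:v0+h,u0:u0+w,::-1])
    cv2.imwrite(name,cv2.resize(f,None,fx=s,fy=s,interpolation=cv2.INTER_CUBIC))
E
python3 - <<'E'
from cell import read_camera
from h import *
import pickle
c=read_camera("top"); s=read_camera("scene")
pickle.dump((c,s),open("cams0.pkl","wb"))
crop(c,400,240,110,85,7,"pics/rack.png")
crop(c,145,215,80,95,6,"pics/tub.png")
crop(c,240,190,150,150,4,"pics/board.png")
crop(s,165,105,120,110,5,"pics/racks.png")
E
```

```text
(no output)
```

View pics/rack.png

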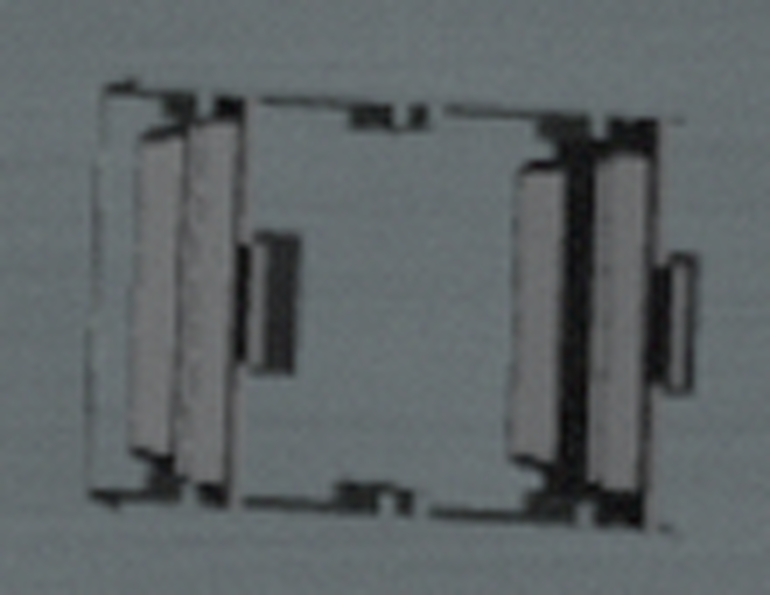

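View pics/tub.png

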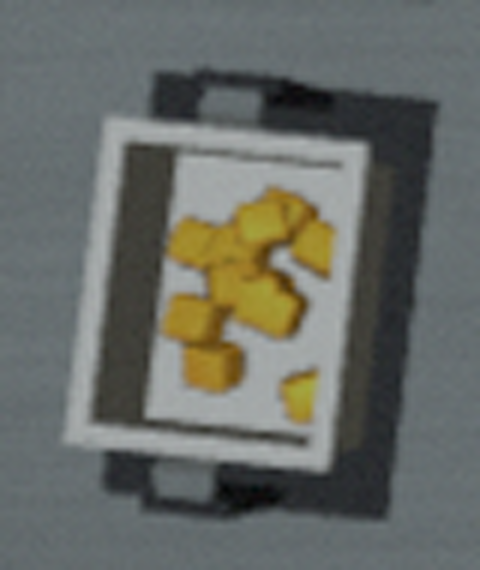

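View pics/board.png

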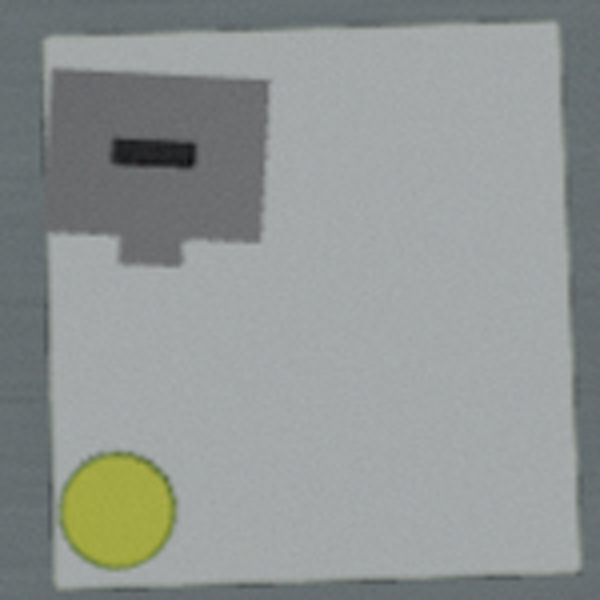

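View pics/racks.png

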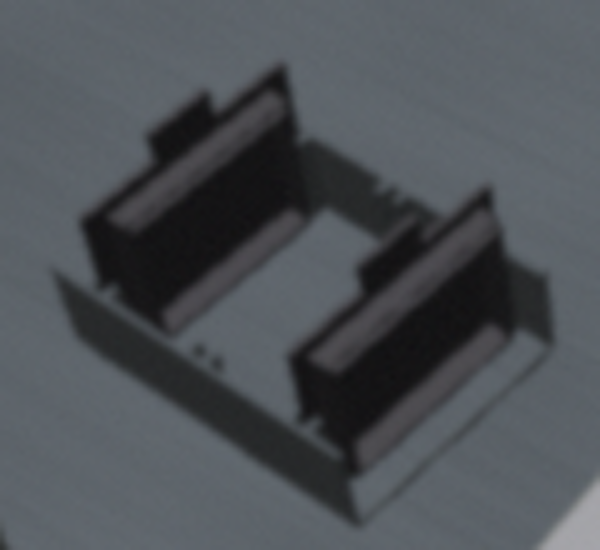

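Run:
```python
from h import *
import pickle
c,s=pickle.load(open("cams0.pkl","rb"))
g=c["frame"].astype(int)
P=[np.array([145+a/6-.4,215+b/6-.4]) for a,b in[(105,118),(370,145),(330,470),(65,443)]]
W=np.array([pix2w(c,*p,.076) for p in P]);print("tub",W.round(4),W.mean(0))
print([np.linalg.norm(W[i]-W[(i+1)%4]).round(4) for i in range(4)])
yv=(W[0]+W[1]-W[2]-W[3])/2; print("tub long ang deg",np.degrees(np.arctan2(yv[1],yv[0])))
P=[(240+a/4-.4,190+b/4-.4) for a,b in[(45,37),(557,22),(582,572),(56,588)]]
W=np.array([pix2w(c,*p,.012) for p in P]);print("board",W.round(4),W.mean(0))
P=[(240+a/4-.4,190+b/4-.4) for a,b in[(52,70),(270,80),(260,242),(46,232)]]
W=np.array([pix2w(c,*p,.032) for p in P]);print("lid3",W.round(4),W.mean(0))
print("mango",pix2w(c,269,317.5,.03),"jar",pix2w(c,211,198,.09))
for n,(a,b) in dict(tabLa=(250,245),tabLb=(247,362),tabRa=(665,265),tabRb=(662,385)).items(): print(n,pix2w(c,400+a/7-.4,240+b/7-.4,.129))
for n,(a,b) in dict(pLa=(243,125),pLb=(230,485),pRa=(653,155),pRb=(643,495)).items(): print(n,pix2w(c,400+a/7-.4,240+b/7-.4,.111))
# scene camera tab tops
for n,(a,b) in dict(La=(150,137),Lb=(207,93),Ra=(360,267),Rb=(417,220)).items(): print("scene tab",n,pix2w(s,165+a/5-.4,105+b/5-.4,.129))
```

```text
tub [[0.632  0.3689 0.076 ]
 [0.6193 0.2607 0.076 ]
 [0.4874 0.2769 0.076 ]
 [0.5    0.3843 0.076 ]] [0.55969905 0.32268556 0.076     ]
[np.float64(0.109), np.float64(0.1329), np.float64(0.1082), np.float64(0.1329)]
tub long ang deg -6.822603395763077
board [[ 0.7269  0.1609  0.012 ]
 [ 0.7318 -0.1742  0.012 ]
 [ 0.3752 -0.1818  0.012 ]
 [ 0.3705  0.156   0.012 ]] [ 0.55110768 -0.00979126  0.012     ]
lid3 [[0.7022 0.1534 0.032 ]
 [0.6936 0.0137 0.032 ]
 [0.5897 0.0215 0.032 ]
 [0.5982 0.1579 0.032 ]] [0.64594904 0.08660224 0.032     ]
mango [0.4204389  0.11394403 0.03      ] jar [0.71755787 0.24553932 0.09      ]
tabLa [ 0.52382724 -0.28446917  0.129     ]
tabLb [ 0.48523407 -0.28226631  0.129     ]
tabRa [ 0.51505979 -0.42202382  0.129     ]
tabRb [ 0.47549803 -0.419467    0.129     ]
pLa [ 0.56405409 -0.28816261  0.111     ]
pLb [ 0.44321316 -0.28002049  0.111     ]
pRa [ 0.55175701 -0.42667446  0.111     ]
pRb [ 0.4376728  -0.41882932  0.111     ]
scene tab La [ 0.51449194 -0.42471291  0.129     ]
scene tab Lb [ 0.47575216 -0.42198895  0.129     ]
scene tab Ra [ 0.5235371  -0.28577113  0.129     ]
scene tab Rb [ 0.48493771 -0.28242328  0.129     ]
```

```bash
cat >> h.py <<'E'
from scipy.spatial.transform import Rotation as Ro
def rel(o,pos,Rt):
    R0=Ro.from_euler('xyz',o["tool_rot"]); 
    if not isinstance(Rt,Ro): Rt=Ro.from_euler('xyz',Rt)
    t=R0.inv().apply(np.array(pos)-o["tool_pos"])*100
    w=np.degrees((R0.inv()*Rt).as_rotvec())
    print("row:",t.round(2),w.round(2),"| t",round(o["time"],2),"tcp",np.round(o["tool_pos"],4),np.round(o["tool_rot"],3),"q",np.round(o["qpos"],2),"F",np.round(o["contact_force"],1),"op",round(o["opening"],4))
E
python3 - <<'E'
from cell import robot
from h import *
rel(robot.observe(),(.495,-.4215,.2),(np.pi,0,-.065))
E
```

```text
row: [25.89  7.15  4.54] [-4.000e-02  1.000e-02  2.984e+01] | t 0.25 tcp [ 0.2311 -0.4713  0.2454] [-3.141 -0.     0.456] q [-1.26  0.34  1.52 -0.    1.28 -0.15] F [ 0.3 -0.2  0.7] op 0.0918
```

```bash
python3 -m crank '[[5,1.5,0.5,0,0,6,1],[11,3,1,0,0,14,1],[17,4.5,2,0,0,22,1],[23,6.2,3.5,0,0,29,1],[25.9,7.15,4.5,0,0,29.8,1]]' 20; python3 -m crank '[[0,0,0,0,0,0,1],[0,0,0,0,0,0,1]]'
python3 - <<'E'
from cell import robot,read_camera
from h import *
c=read_camera("wrist");cv2.imwrite("pics/w1.png",c["frame"][:,:,::-1])
rel(robot.observe(),(.495,-.4215,.127),(np.pi,0,-.065))
E
```

```text
time: 0.88
tool_pos: [0.4978, -0.4201, 0.1995]
tool_rot: [-3.141, 0.0, -0.064]
contact_force: [0.6, 0.4, 0.2]
opening: 0.0917
time: 1.12
tool_pos: [0.4945, -0.4218, 0.2007]
tool_rot: [3.142, 0.001, -0.064]
contact_force: [-0.1, 0.2, -0.3]
opening: 0.0915
row: [ 0.07 -0.07  7.41] [ 0.03  0.01 -0.  ] | t 1.18 tcp [ 0.4942 -0.4221  0.2011] [ 3.141  0.    -0.065] q [-0.82  0.61  1.21 -0.    1.32  0.81] F [ 0.  -0.6 -0.3] op 0.0917
```

View pics/w1.png

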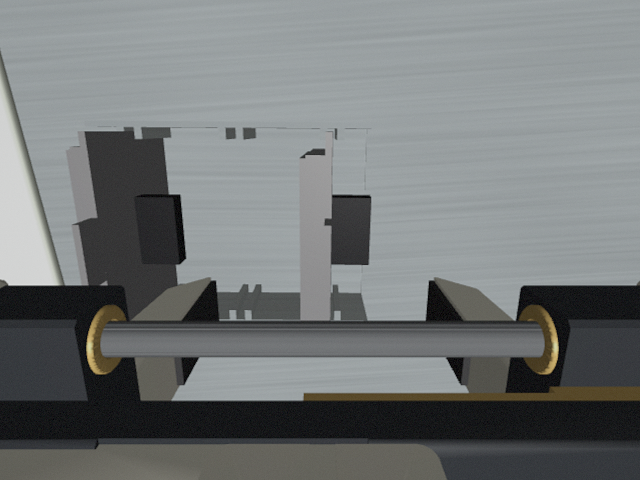

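```bash
python3 -m crank '[[0,0,3,0,0,0,1],[0,0,6,0,0,0,1],[0,0,7.4,0,0,0,1],[0,0,7.4,0,0,0,0.5],[0,0,7.4,0,0,0,0]]' 30; python3 -m crank '[[0,0,0,0,0,0,0],[0,0,0,0,0,0,0],[0,0,0,0,0,0,0]]'
python3 -m crank '[[0,0,-0.5,0,0,0,0],[0,0,-2,0,0,0,0],[0,0,-5,0,0,0,0],[0,0,-9,0,0,0,0],[0,0,-13,0,0,0,0]]'
python3 - <<'E'
from cell import robot,read_camera
from h import *
c=read_camera("scene");crop(c,130,10,250,230,3,"pics/s2.png")
c=read_camera("wrist");cv2.imwrite("pics/w2.png",c["frame"][:,:,::-1])
a=0.0
rel(robot.observe(),(.50,-.2,.3),(np.pi,0,np.pi/2-.38))
E
```

```text
time: 1.8
tool_pos: [0.4954, -0.4224, 0.1283]
tool_rot: [3.14, -0.002, -0.065]
contact_force: [-0.5, -0.8, -0.3]
opening: 0.0764
time: 2.17
tool_pos: [0.4953, -0.4216, 0.1271]
tool_rot: [3.141, -0.0, -0.064]
contact_force: [-1.0, 0.1, -1.4]
opening: 0.0463
time: 2.8
tool_pos: [0.4952, -0.4216, 0.2593]
tool_rot: [3.141, -0.001, -0.064]
contact_force: [-0.1, 0.4, 0.1]
opening: 0.0012
row: [ -1.06 -22.25  -3.81] [  0.68  -0.13 -71.91] | t 2.9 tcp [ 0.4966 -0.423   0.2637] [ 3.134 -0.008 -0.064] q [-0.82  0.57  1.11 -0.    1.45  0.81] F [ 0.6 -0.  -0.3] op 0.0008
```

View pics/s2.png

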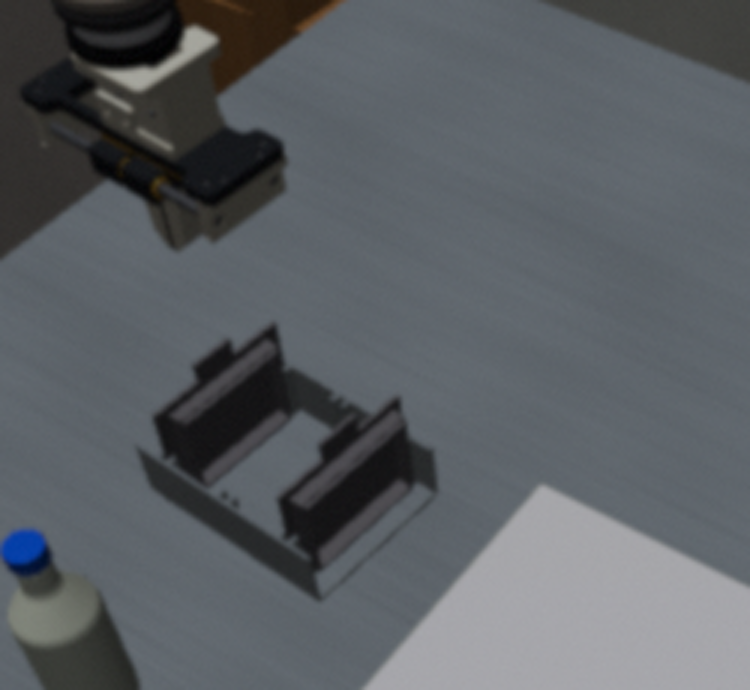

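View pics/w2.png

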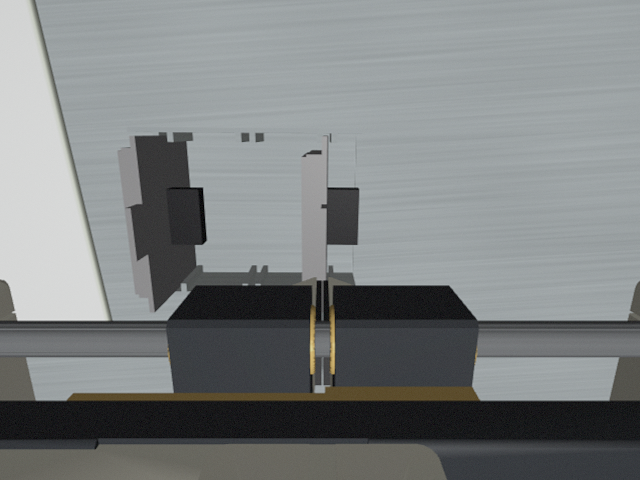

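The fingers hadn't finished closing before I lifted, so they came up empty; both lids still stand in the rack as they were. I'll go back down and wait longer.

```bash
python3 -m crank '[[0,0,0,0,0,0,1],[0,0,0,0,0,0,1],[0,0,0,0,0,0,1],[0,0,0,0,0,0,1],[0,0,0,0,0,0,1]]'
python3 -m crank '[[0,0,1,0,0,0,1],[0,0,5,0,0,0,1],[0,0,9.5,0,0,0,1],[0,0,13,0,0,0,0.6],[0,0,13,0,0,0,0]]' 
python3 -m crank '[[0,0,0,0,0,0,0],[0,0,0,0,0,0,0],[0,0,0,0,0,0,0],[0,0,0,0,0,0,0],[0,0,0,0,0,0,0]]' 40
python3 -m crank '[[0,0,0,0,0,0,0],[0,0,0,0,0,0,0]]'
```

```text
time: 3.52
tool_pos: [0.4951, -0.4216, 0.2564]
tool_rot: [-3.141, 0.0, -0.064]
contact_force: [-0.5, 0.3, -0.8]
opening: 0.0458
time: 4.15
tool_pos: [0.4937, -0.4201, 0.1232]
tool_rot: [-3.137, 0.005, -0.064]
contact_force: [0.2, -0.4, 0.3]
opening: 0.065
time: 4.78
tool_pos: [0.4952, -0.4217, 0.127]
tool_rot: [3.141, -0.0, -0.064]
contact_force: [-1.1, 0.4, 0.4]
opening: 0.0149
time: 5.03
tool_pos: [0.495, -0.424, 0.127]
tool_rot: [3.137, -0.001, -0.065]
contact_force: [-0.4, -6.8, -2.6]
opening: 0.0039
```

```bash
python3 -m crank '[[0,0,-1,0,0,0,0],[0,0,-4,0,0,0,0],[0,0,-8,0,0,0,0],[0,0,-12,0,0,0,0],[0,0,-15,0,0,0,0]]'
python3 - <<'E'
from cell import robot,read_camera
from h import *
c=read_camera("scene");crop(c,130,10,250,230,3,"pics/s3.png")
f=np.arctan2(-.12,.5)
rel(robot.observe(),(.50,-.12,.3),(np.pi,0,np.pi/2+f))
E
```

```text
time: 5.65
tool_pos: [0.4952, -0.4216, 0.2783]
tool_rot: [3.141, -0.001, -0.064]
contact_force: [0.1, -0.3, -2.3]
opening: 0.0039
row: [ -1.53 -30.2   -1.9 ] [ 4.500e-01 -6.000e-02 -8.019e+01] | t 5.7 tcp [ 0.496  -0.4224  0.2826] [ 3.137 -0.005 -0.064] q [-0.82  0.56  1.07  0.    1.5   0.81] F [0.7 0.1 1.2] op 0.0036
```

View pics/s3.png

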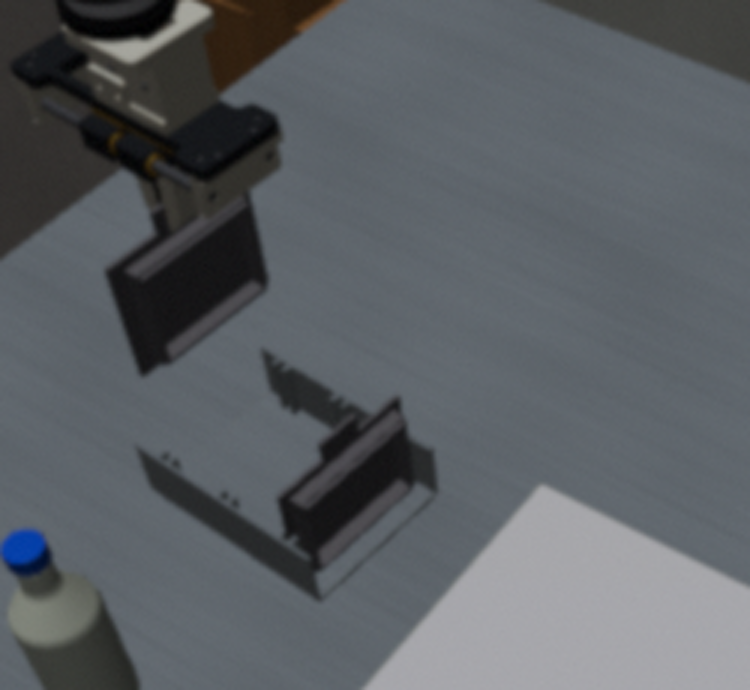

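```bash
python3 - <<'E'
from cell import robot
from h import *
f=-.165
rel(robot.observe(),(.48*np.cos(f),.48*np.sin(f),.32),(np.pi,0,np.pi/2+f))
E
python3 -m crank '[[-1,-4,-3.5,0,0,-9,0],[-1.5,-10,-3.8,0,0,-19,0],[-2,-16,-3.8,0,0,-29,0],[-2,-21,-3.8,0,0,-39,0],[-2.2,-26,-3.8,0,0,-49,0]]'
python3 - <<'E'
from cell import robot
from h import *
f=-.165
rel(robot.observe(),(.48*np.cos(f),.48*np.sin(f),.32),(np.pi,0,np.pi/2+f))
E
```

```text
row: [ -4.43 -34.12  -3.93] [ 4.600e-01 -4.000e-02 -8.423e+01] | t 5.7 tcp [ 0.496  -0.4224  0.2826] [ 3.137 -0.005 -0.064] q [-0.82  0.56  1.07  0.    1.5   0.81] F [0.7 0.1 1.2] op 0.0036
time: 6.32
tool_pos: [0.4895, -0.1588, 0.3137]
tool_rot: [-3.14, 0.0, 0.797]
contact_force: [0.7, 0.4, -1.6]
opening: 0.0037
row: [ 4.6  -6.73 -0.62] [-7.00e-02 -1.00e-02 -3.49e+01] | t 6.33 tcp [ 0.4895 -0.1588  0.3137] [-3.14   0.     0.797] q [-0.46  0.28  1.43  0.    1.44  0.31] F [ 0.7  0.4 -1.6] op 0.0037
```

```bash
python3 -m crank '[[1.5,-2,0,0,0,-9,0],[3,-5,-0.5,0,0,-18,0],[4.6,-6.7,-0.5,0,0,-27,0],[4.6,-6.7,-0.5,0,0,-34.9,0],[4.6,-6.7,-0.5,0,0,-34.9,0]]'
python3 - <<'E'
from cell import robot
from h import *
f=-.165
th=np.radians(32)
def R(f,th): # tool z: outward, th below horizontal; tool y up-ish
    d=np.array([np.cos(f),np.sin(f),0]);u=np.array([0,0,1.])
    z=d*np.cos(th)-u*np.sin(th); y=d*np.sin(th)+u*np.cos(th); x=np.cross(y,z)
    return Ro.from_matrix(np.c_[x,y,z])
for h in(.25,.14,.12,.1):
    rel(robot.observe(),(.54*np.cos(f),.54*np.sin(f),h),R(f,th))
E
```

```text
time: 6.95
tool_pos: [0.4743, -0.0805, 0.3189]
tool_rot: [-3.14, -0.0, 1.399]
contact_force: [0.5, -0.4, -1.1]
opening: 0.0037
row: [0.19 5.9  6.89] [-58.07   0.18  -0.34] | t 6.95 tcp [ 0.4743 -0.0805  0.3189] [-3.14  -0.     1.399] q [-0.33  0.21  1.5  -0.    1.43 -0.16] F [ 0.5 -0.4 -1.1] op 0.0037
row: [ 0.19  5.91 17.89] [-58.07   0.18  -0.34] | t 6.95 tcp [ 0.4743 -0.0805  0.3189] [-3.14  -0.     1.399] q [-0.33  0.21  1.5  -0.    1.43 -0.16] F [ 0.5 -0.4 -1.1] op 0.0037
row: [ 0.19  5.91 19.89] [-58.07   0.18  -0.34] | t 6.95 tcp [ 0.4743 -0.0805  0.3189] [-3.14  -0.     1.399] q [-0.33  0.21  1.5  -0.    1.43 -0.16] F [ 0.5 -0.4 -1.1] op 0.0037
row: [ 0.19  5.92 21.89] [-58.07   0.18  -0.34] | t 6.95 tcp [ 0.4743 -0.0805  0.3189] [-3.14  -0.     1.399] q [-0.33  0.21  1.5  -0.    1.43 -0.16] F [ 0.5 -0.4 -1.1] op 0.0037
```

```bash
python3 -m crank '[[0,1,1,-9,0,0,0],[0,2,2,-19,0,0,0],[0,3.5,3.5,-29,0,0,0],[0,5,5,-39,0,0,0],[0,5.9,6.9,-49,0,0,0]]'
python3 - <<'E'
from cell import robot,read_camera
from h import *
c=read_camera("scene");crop(c,200,0,250,330,1.8,"pics/s4.png")
f=-.165
th=np.radians(32)
d=np.array([np.cos(f),np.sin(f),0]);u=np.array([0,0,1.])
z=d*np.cos(th)-u*np.sin(th); y=d*np.sin(th)+u*np.cos(th); x=np.cross(y,z)
for h in(.25,.14,.12,.1):
    rel(robot.observe(),(.54*np.cos(f),.54*np.sin(f),h),Ro.from_matrix(np.c_[x,y,z]))
E
```

```text
time: 7.58
tool_pos: [0.5252, -0.0806, 0.2627]
tool_rot: [2.425, -0.039, 1.439]
contact_force: [0.3, 1.3, -1.0]
opening: 0.0035
row: [-0.84 -0.19  1.44] [-16.89  -3.16  -0.38] | t 7.62 tcp [ 0.5256 -0.0798  0.2624] [ 2.423 -0.041  1.443] q [-0.42  0.06  2.07  0.62  0.39 -0.78] F [-0.5  0.3 -2.8] op 0.0036
row: [-1.28 -7.42  9.72] [-16.89  -3.16  -0.38] | t 7.62 tcp [ 0.5256 -0.0798  0.2624] [ 2.423 -0.041  1.443] q [-0.42  0.06  2.07  0.62  0.39 -0.78] F [-0.5  0.3 -2.8] op 0.0036
row: [-1.37 -8.73 11.23] [-16.89  -3.16  -0.38] | t 7.62 tcp [ 0.5256 -0.0798  0.2624] [ 2.423 -0.041  1.443] q [-0.42  0.06  2.07  0.62  0.39 -0.78] F [-0.5  0.3 -2.8] op 0.0036
row: [ -1.45 -10.05  12.73] [-16.89  -3.16  -0.38] | t 7.62 tcp [ 0.5256 -0.0798  0.2624] [ 2.423 -0.041  1.443] q [-0.42  0.06  2.07  0.62  0.39 -0.78] F [-0.5  0.3 -2.8] op 0.0036
```

View pics/s4.png

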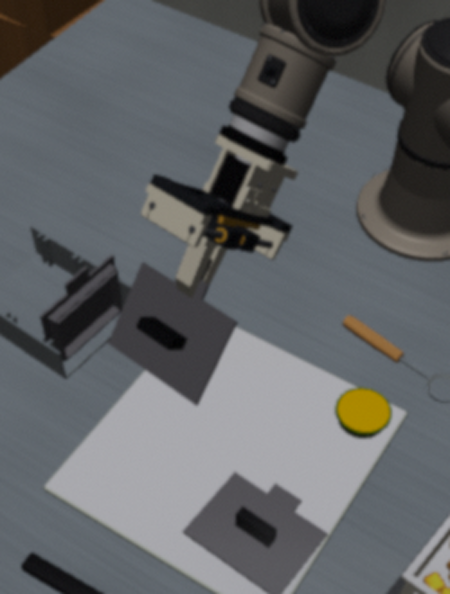

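```bash
cat > kin.py <<'E'
import numpy as np
from scipy.optimize import least_squares
from scipy.spatial.transform import Rotation as Ro
D=[([-1.26095966,.342729748,1.52501154,0,1.27540529,-.146009449],(.231009,-.471022,.245043)),
([-.82,.61,1.21,0,1.32,.81],(.4942,-.4221,.2011)),
([-.82,.57,1.11,0,1.45,.81],(.4966,-.423,.2637)),
([-.46,.28,1.43,0,1.44,.31],(.4895,-.1588,.3137)),
([-.33,.21,1.5,0,1.43,-.16],(.4743,-.0805,.3189)),
([-.42,.06,2.07,.62,.39,-.78],(.5256,-.0798,.2624))]
E=Ro.from_euler
def fk(p,q):
    L1,L2,L3,d,a1,c=p
    A=E('z',q[0]);B=A*E('y',q[1]);C=B*E('y',q[2]);W=C*E('z',q[3])*E('y',q[4])*E('z',q[5]);
    pos=np.array([0,0,d])+A.apply([a1,c,0])+B.apply([0,0,L1])+C.apply([0,0,L2])+W.apply([0,0,L3])
    return pos,W
f=lambda p:np.concatenate([fk(p,q)[0]-x for q,x in D]+[[.05*(p[4])]])
s=least_squares(f,[.4,.35,.3,.15,0,.08]);p=s.x
if __name__=="__main__":
    print(p.round(4),np.abs(s.fun).max())
    pos,W=fk(p,D[5][0]);print(W.as_euler('xyz'))
E
python3 kin.py; python3 -c "
from cell import robot;import numpy as np
from kin import *
o=robot.observe();print(list(o['qpos']),o['tool_pos'],o['tool_rot'])
x,W=fk(p,o['qpos']);print(x);print((W.inv()*E('xyz',o['tool_rot'])).as_matrix().round(3))"
```

```text
[0.5087 0.3572 0.2747 0.1478 0.0117 0.0763] 0.005281283641939555
[3.08424182 0.71634723 2.9767158 ]
[np.float64(-0.42149239321444676), np.float64(0.0582508505969547), np.float64(2.0716865051571847), np.float64(0.6194844934799618), np.float64(0.3885610553842403), np.float64(-0.7822103109481132)] [ 0.52562918 -0.07984605  0.26243303] [ 2.42343319 -0.04059109  1.44337953]
[ 0.52560549 -0.08585712  0.25947108]
[[ 0. -1. -0.]
 [ 1.  0.  0.]
 [-0. -0.  1.]]
```

```bash
cat > ik.py <<'E'
from kin import *
lo=np.array([-2.53,-.77,.04,-1,.28,-3.11]);hi=np.array([2.53,2.02,2.7,4.14,2.66,3.11])
def Rt(f,th):
    d=np.array([np.cos(f),np.sin(f),0]);u=np.array([0,0,1.])
    z=d*np.cos(th)-u*np.sin(th); y=d*np.sin(th)+u*np.cos(th)
    return Ro.from_matrix(np.c_[np.cross(y,z),y,z])
Z90=E('z',np.pi/2)
def ik(x,R,seeds):
    out=[]
    for s0 in seeds:
        g=lambda q:np.concatenate([fk(p,q)[0]-x,.3*((fk(p,q)[1]*Z90).inv()*R).as_rotvec()])
        r=least_squares(g,np.clip(s0,lo+1e-3,hi-1e-3),bounds=(lo,hi))
        out.append((np.linalg.norm(r.fun),r.x))
    return out
E
python3 - <<'E'
from ik import *
seeds=[[-.42,.06,2.07,.62,.39,-.78],[-.3,.5,1.6,0,.5,0],[-.4,.2,2.3,1.57,.6,-1.57],[-.4,.2,2.4,3.14,.6,-3.1]]
for f in(-.165,):
  for th in(28,32,38):
    for r in(.48,.54,.6):
      for h in(.25,.09):
        best=[(e,q) for e,q in ik([r*np.cos(f),r*np.sin(f),h],Rt(f,np.radians(th)),seeds)]
        print(th,r,h,[ (round(e,4),q.round(2).tolist()) for e,q in best if e<.01][:3])
E
```

```text
28 0.48 0.25 [(np.float64(0.0), [-0.49, -0.02, 2.48, 2.47, 0.47, -2.68]), (np.float64(0.0), [-0.49, -0.02, 2.48, 2.47, 0.47, -2.68]), (np.float64(0.0), [-0.49, -0.02, 2.48, 2.47, 0.47, -2.68])]
28 0.48 0.09 []
28 0.54 0.25 [(np.float64(0.0), [-0.42, 0.09, 2.36, 2.58, 0.44, -2.75]), (np.float64(0.0), [-0.42, 0.09, 2.36, 2.58, 0.44, -2.75]), (np.float64(0.0), [-0.42, 0.09, 2.36, 2.58, 0.44, -2.75])]
28 0.54 0.09 [(np.float64(0.0069), [-0.43, 0.56, 2.56, 2.86, 1.05, -3.11]), (np.float64(0.0069), [-0.43, 0.56, 2.56, 2.86, 1.05, -3.11]), (np.float64(0.0069), [-0.43, 0.56, 2.56, 2.86, 1.05, -3.11])]
28 0.6 0.25 [(np.float64(0.0), [-0.38, 0.2, 2.22, 2.63, 0.39, -2.76]), (np.float64(0.0), [-0.38, 0.2, 2.22, 2.63, 0.39, -2.76]), (np.float64(0.0), [-0.38, 0.2, 2.22, 2.63, 0.39, -2.76])]
28 0.6 0.09 [(np.float64(0.0), [-0.38, 0.59, 2.4, 2.9, 0.93, -3.1]), (np.float64(0.0), [-0.38, 0.59, 2.4, 2.9, 0.93, -3.1]), (np.float64(0.0), [-0.38, 0.59, 2.4, 2.9, 0.93, -3.1])]
32 0.48 0.25 [(np.float64(0.0), [-0.48, -0.04, 2.43, 2.28, 0.35, -2.48]), (np.float64(0.0), [-0.48, -0.04, 2.43, 2.28, 0.35, -2.48]
[... 937 characters left out ...]
69), [-0.49, -0.05, 2.36, 1.73, 0.28, -1.94]), (np.float64(0.0069), [-0.49, -0.05, 2.36, 1.73, 0.28, -1.94])]
38 0.48 0.09 [(np.float64(0.0), [-0.46, 0.41, 2.63, 2.82, 0.81, -3.1]), (np.float64(0.0), [-0.46, 0.41, 2.63, 2.82, 0.81, -3.1]), (np.float64(0.0), [-0.46, 0.41, 2.63, 2.82, 0.81, -3.1])]
38 0.54 0.25 []
38 0.54 0.09 [(np.float64(0.0), [-0.4, 0.45, 2.46, 2.84, 0.68, -3.05]), (np.float64(0.0), [-0.4, 0.45, 2.46, 2.84, 0.68, -3.05]), (np.float64(0.0), [-0.4, 0.45, 2.46, 2.84, 0.68, -3.05])]
38 0.6 0.25 []
38 0.6 0.09 [(np.float64(0.0), [-0.37, 0.5, 2.3, 2.85, 0.57, -3.02]), (np.float64(0.0), [-0.37, 0.5, 2.3, 2.85, 0.57, -3.02]), (np.float64(0.0), [-0.37, 0.5, 2.3, 2.85, 0.57, -3.02])]
```

Run:
```python
from ik import *
seeds=[[-.42,.06,2.07,.62,.39,-.78],[-.4,.2,2.3,1.57,.6,-1.57],[-.4,.2,2.4,3.0,.6,-2.9],[-.3,.5,1.5,1.,1,-1]]
cx=np.array([.61,-.09])
for f in np.arange(-2,2.1,.25):
  for th in(33,):
      t=np.radians(th)
      xy=cx-np.array([np.cos(f),np.sin(f)])*(.061*np.cos(t))
      res=[]
      for h in(.22,.09):
        best=[(min((q-lo).min(),(hi-q).min()),q) for e,q in ik([*xy,h],Rt(f,t),seeds) if e<.003]
        if best:
          b=max(best,key=lambda b:b[0]);res.append((round(b[0],2),b[1].round(2).tolist()))
        else: res.append(None)
      print(round(f,2),xy.round(3),res)
```

```text
-2.0 [ 0.631 -0.043] [(np.float64(0.17), [0.12, 0.87, 1.0, -0.83, 1.83, 2.14]), (np.float64(0.2), [0.12, 0.99, 1.13, -0.8, 1.66, 2.32])]
-1.75 [ 0.619 -0.04 ] [(np.float64(0.09), [0.16, 0.75, 1.26, -0.91, 1.6, 2.12]), (np.float64(0.08), [0.16, 0.89, 1.37, -0.92, 1.44, 2.32])]
-1.5 [ 0.606 -0.039] [None, None]
-1.25 [ 0.594 -0.041] [None, None]
-1.0 [ 0.582 -0.047] [None, None]
-0.75 [ 0.573 -0.055] [None, None]
-0.5 [ 0.565 -0.065] [None, None]
-0.25 [ 0.56  -0.077] [(np.float64(0.04), [-0.29, 0.18, 2.28, 3.04, 0.32, -3.07]), None]
0.0 [ 0.559 -0.09 ] [(np.float64(0.2), [-0.49, 0.19, 2.27, 2.1, 0.48, -2.44]), (np.float64(0.09), [-0.49, 0.52, 2.43, 2.57, 0.83, -3.02])]
0.25 [ 0.56  -0.103] [(np.float64(0.44), [-0.65, 0.24, 2.19, 1.64, 0.72, -2.26]), (np.float64(0.24), [-0.65, 0.54, 2.34, 2.08, 0.85, -2.87])]
0.5 [ 0.565 -0.115] [(np.float64(0.64), [-0.73, 0.33, 2.06, 1.36, 0.94, -2.22]), (np.float64(0.41), [-0.73, 0.58, 2.19, 1.65, 0.92, -2.7])]
0.75 [ 0.573 -0.125] [(np.float64(0.82), [-0.76, 0.43, 1.88, 1.15, 1.16, -2.21]), (np.float64(0.55), [-0.76, 0.65, 2.0, 1.32, 1.04, -2.56])]
1.0 [ 0.582 -0.133] [(np.float64(0.9), [-0.76, 0.54, 1.68, 1.0, 1.36, -2.21]), (np.float64(0.63), [-0.76, 0.72, 1.79, 1.08, 1.21, -2.48])]
1.25 [ 0.594 -0.139] [(np.float64(0.88), [-0.72, 0.65, 1.46, 0.88, 1.57, -2.23]), (np.float64(0.67), [-0.72, 0.81, 1.57, 0.9, 1.4, -2.44])]
1.5 [ 0.606 -0.141] [(np.float64(0.85), [-0.67, 0.77, 1.21, 0.79, 1.79, -2.26]), (np.float64(0.67), [-0.67, 0.91, 1.33, 0.77, 1.6, -2.44])]
1.75 [ 0.619 -0.14 ] [(np.float64(0.65), [-0.61, 0.89, 0.95, 0.71, 2.01, -2.29]), (np.float64(0.65), [-0.61, 1.01, 1.09, 0.66, 1.81, -2.46])]
2.0 [ 0.631 -0.137] [(np.float64(0.42), [-0.54, 1.03, 0.66, 0.65, 2.24, -2.34]), (np.float64(0.6), [-0.54, 1.12, 0.83, 0.56, 2.03, -2.51])]
```

Run:
```python
from ik import *
from h import rel
from cell import robot
o=robot.observe(); q=o["qpos"]
d2=np.radians
print("base",o["tool_pos"])
for pos,f,th in[((.545,-.10,.28),.2,47),((.58,-.13,.28),.7,43),((.62,-.14,.27),1.1,38),((.645,-.145,.25),1.5,30),((.645,-.145,.15),1.5,30),((.645,-.145,.085),1.5,30),((.64,-.19,.085),1.5,30)]:
    e,q=ik(pos,Rt(f,d2(th)),[q])[0]
    print(round(e,4),q.round(2)); rel(o,pos,Rt(f,d2(th)))
```

```text
base [ 0.52562918 -0.07984605  0.26243303]
0.0 [-0.56  0.11  1.97  0.86  0.67 -1.35]
row: [-1.68  2.84  0.06] [ -1.45  10.86 -15.47] | t 7.62 tcp [ 0.5256 -0.0798  0.2624] [ 2.423 -0.041  1.443] q [-0.42  0.06  2.07  0.62  0.39 -0.78] F [-0.5  0.3 -2.8] op 0.0036
0.0 [-0.7   0.33  1.72  0.92  1.14 -1.83]
row: [-4.21  5.81  2.52] [ -4.55  31.41 -35.59] | t 7.62 tcp [ 0.5256 -0.0798  0.2624] [ 2.423 -0.041  1.443] q [-0.42  0.06  2.07  0.62  0.39 -0.78] F [-0.5  0.3 -2.8] op 0.0036
0.0 [-0.69  0.57  1.4   0.88  1.49 -2.02]
row: [-4.73  8.25  5.95] [ -8.03  49.72 -49.85] | t 7.62 tcp [ 0.5256 -0.0798  0.2624] [ 2.423 -0.041  1.443] q [-0.42  0.06  2.07  0.62  0.39 -0.78] F [-0.5  0.3 -2.8] op 0.0036
0.0 [-0.65  0.84  1.02  0.87  1.89 -2.14]
row: [-4.99  8.85  9.12] [-12.59  71.07 -60.75] | t 7.62 tcp [ 0.5256 -0.0798  0.2624] [ 2.423 -0.041  1.443] q [-0.42  0.06  2.07  0.62  0.39 -0.78] F [-0.5  0.3 -2.8] op 0.0036
0.0 [-0.65  0.92  1.14  0.83  1.75 -2.29]
row: [-5.4   2.28 16.64] [-12.59  71.07 -60.75] | t 7.62 tcp [ 0.5256 -0.0798  0.2624] [ 2.423 -0.041  1.443] q [-0.42  0.06  2.07  0.62  0.39 -0.78] F [-0.5  0.3 -2.8] op 0.0036
0.0 [-0.65  0.99  1.18  0.82  1.68 -2.38]
row: [-5.66 -1.99 21.53] [-12.59  71.07 -60.75] | t 7.62 tcp [ 0.5256 -0.0798  0.2624] [ 2.423 -0.041  1.443] q [-0.42  0.06  2.07  0.62  0.39 -0.78] F [-0.5  0.3 -2.8] op 0.0036
0.0 [-0.7   1.03  1.09  0.79  1.74 -2.37]
row: [-10.18  -1.82  21.45] [-12.59  71.07 -60.75] | t 7.62 tcp [ 0.5256 -0.0798  0.2624] [ 2.423 -0.041  1.443] q [-0.42  0.06  2.07  0.62  0.39 -0.78] F [-0.5  0.3 -2.8] op 0.0036
```

```bash
python3 -m crank '[[-0.8,1.5,0,-1,5,-8,0],[-1.7,2.8,0,-1.5,11,-15.5,0],[-2.5,4,0.8,-2.5,17,-22,0],[-3.3,5,1.6,-3.5,24,-29,0],[-4.2,5.8,2.5,-4.5,31.4,-35.6,0]]'
python3 - <<'E'
from ik import *
from h import rel
from cell import robot
o=robot.observe(); q=o["qpos"]
d2=np.radians
for pos,f,th in[((.62,-.14,.27),1.1,38),((.645,-.145,.25),1.5,30)]:
    rel(o,pos,Rt(f,d2(th)))
E
```

```text
time: 8.25
tool_pos: [0.5808, -0.1325, 0.2827]
tool_rot: [2.328, -0.0, 2.272]
contact_force: [0.4, 0.4, -2.0]
opening: 0.0036
row: [-3.1  0.8  2.7] [ -5.31  17.34 -14.92] | t 8.25 tcp [ 0.5808 -0.1325  0.2827] [ 2.328 -0.     2.272] q [-0.74  0.35  1.69  0.9   1.17 -1.84] F [ 0.4  0.4 -2. ] op 0.0036
row: [-5.09  0.44  5.23] [-12.66  36.79 -27.42] | t 8.25 tcp [ 0.5808 -0.1325  0.2827] [ 2.328 -0.     2.272] q [-0.74  0.35  1.69  0.9   1.17 -1.84] F [ 0.4  0.4 -2. ] op 0.0036
```

```bash
python3 -m crank '[[-1.5,0.4,1.3,-2.5,8,-7,0],[-3.1,0.8,2.7,-5.3,16,-14,0],[-4,0.6,3.7,-8,24,-20,0],[-4.8,0.5,4.6,-10.5,31,-24,0],[-5.1,0.45,5.2,-12.7,36.8,-27.4,0]]'
python3 -m crank '[[0,0,0,0,0,0,0]]'
python3 - <<'E'
from ik import *
from h import *
from cell import robot, read_camera
c=read_camera("scene");crop(c,150,0,300,330,1.8,"pics/s5.png")
c=read_camera("top");crop(c,230,180,300,200,2.5,"pics/t5.png")
o=robot.observe()
for pos,f,th in[((.645,-.145,.15),1.5,30),((.645,-.145,.083),1.5,30)]:
    rel(o,pos,Rt(f,np.radians(th)))
E
```

```text
time: 8.88
tool_pos: [0.6455, -0.1453, 0.2486]
tool_rot: [2.097, -0.005, 3.069]
contact_force: [0.5, 0.5, -1.9]
opening: 0.0038
time: 9.0
tool_pos: [0.646, -0.1445, 0.2472]
tool_rot: [2.096, -0.005, 3.067]
contact_force: [-1.2, 0.1, -2.1]
opening: 0.0039
row: [ 0.04 -8.72  4.95] [-0.13  0.24 -0.13] | t 9.1 tcp [ 0.6455 -0.1441  0.2503] [2.097 0.    3.066] q [-0.67  0.87  0.98  0.86  1.91 -2.14] F [-0.1  0.5 -2.2] op 0.0038
row: [  0.04 -14.51   8.32] [-0.13  0.24 -0.13] | t 9.1 tcp [ 0.6455 -0.1441  0.2503] [2.097 0.    3.066] q [-0.67  0.87  0.98  0.86  1.91 -2.14] F [-0.1  0.5 -2.2] op 0.0038
```

View pics/s5.png

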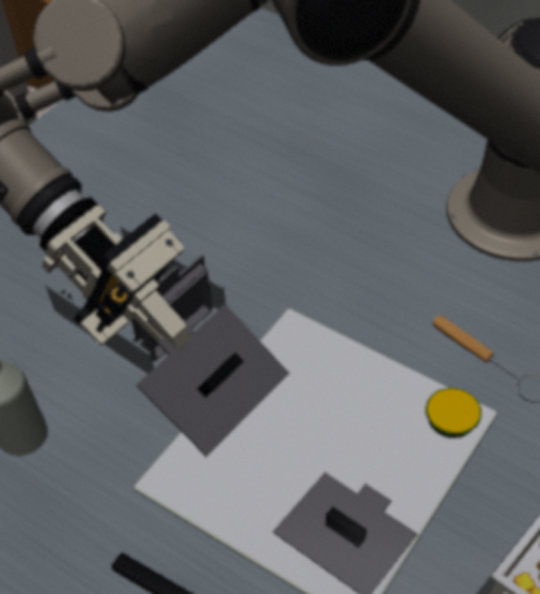

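View pics/t5.png

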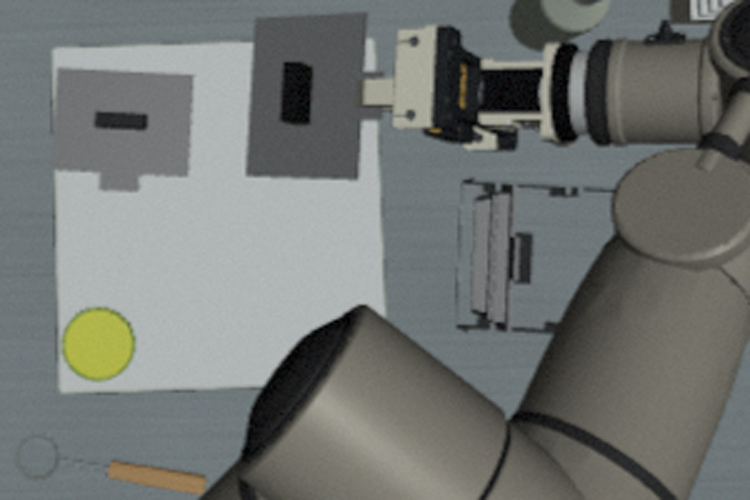

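Run:
```python
from ik import *
from h import *
import pickle
from cell import robot
c,s=pickle.load(open("cams0.pkl","rb"))
print("bottle bottom top-cam",pix2w(c,452,190,0),pix2w(c,459,196,0.02),"cap",pix2w(c,470,173,.15),"scene base",pix2w(s,162,250,0),pix2w(s,140,193,.15),pix2w(s,140,193,.18))
print(pix2w(c,470,173,.18))
o=robot.observe()
for pos,f,th in[((.628,-.140,.15),1.5,30),((.628,-.140,.083),1.5,30)]:
    rel(o,pos,Rt(f,np.radians(th)))
```

```text
bottle bottom top-cam [ 0.74450687 -0.37008951  0.        ] [ 0.72490649 -0.38155576  0.02      ] cap [ 0.75657195 -0.36624522  0.15      ] scene base [ 0.76790339 -0.33734668  0.        ] [ 0.73331784 -0.37912193  0.15      ] [ 0.74530151 -0.35378723  0.18      ]
[ 0.75001679 -0.35559795  0.18      ]
row: [ 1.78 -8.53  5.27] [-0.13  0.24 -0.13] | t 9.1 tcp [ 0.6455 -0.1441  0.2503] [2.097 0.    3.066] q [-0.67  0.87  0.98  0.86  1.91 -2.14] F [-0.1  0.5 -2.2] op 0.0038
row: [  1.78 -14.33   8.64] [-0.13  0.24 -0.13] | t 9.1 tcp [ 0.6455 -0.1441  0.2503] [2.097 0.    3.066] q [-0.67  0.87  0.98  0.86  1.91 -2.14] F [-0.1  0.5 -2.2] op 0.0038
```

```bash
python3 -m crank '[[0.8,-2,1.2,0,0,0,0],[1.8,-5.5,3.2,0,0,0,0],[1.8,-8.5,5.3,0,0,0,0],[1.8,-11,6.8,0,0,0,0],[1.8,-13,7.9,0,0,0,0]]'
python3 -m crank '[[0,0,0,0,0,0,0]]'
python3 - <<'E'
from ik import *
from h import *
from cell import robot, read_camera
c=read_camera("scene");crop(c,150,0,300,330,1.8,"pics/s6.png")
o=robot.observe()
for h in (.09,.083):
    rel(o,(.628,-.14,h),Rt(1.5,np.radians(30)))
E
```

```text
time: 9.72
tool_pos: [0.6287, -0.1393, 0.0985]
tool_rot: [2.096, 0.005, 3.068]
contact_force: [0.1, 0.3, -1.6]
opening: 0.0034
time: 9.85
tool_pos: [0.6283, -0.1389, 0.0977]
tool_rot: [2.093, 0.002, 3.068]
contact_force: [0.1, 0.7, -1.9]
opening: 0.0035
row: [ 0.08 -0.83  0.37] [0.03 0.24 0.15] | t 9.9 tcp [ 0.6289 -0.1392  0.0991] [2.094 0.004 3.069] q [-0.68  1.01  1.13  0.8   1.72 -2.37] F [-0.5 -0.7 -1.3] op 0.004
row: [ 0.09 -1.44  0.72] [0.03 0.24 0.15] | t 9.9 tcp [ 0.6289 -0.1392  0.0991] [2.094 0.004 3.069] q [-0.68  1.01  1.13  0.8   1.72 -2.37] F [-0.5 -0.7 -1.3] op 0.004
```

View pics/s6.png

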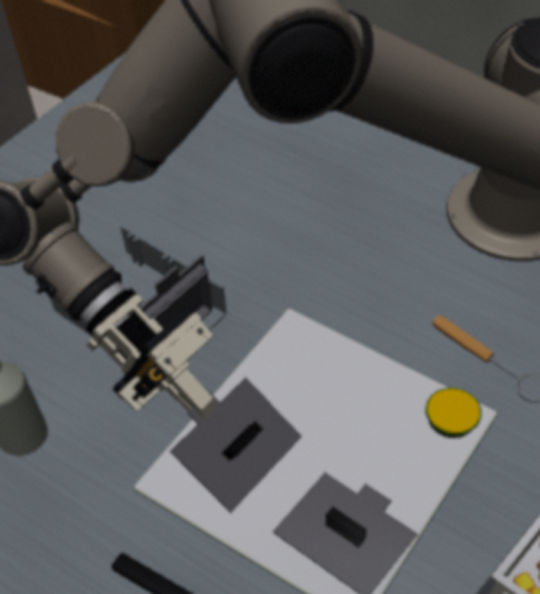

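Clear so far. Down gently to contact.

```bash
python3 -m crank '[[0,-0.5,0.25,0,0,0,0],[0,-0.8,0.4,0,0,0,0]]'
python3 -m crank '[[0,-0.25,0.15,0,0,0,0],[0,-0.4,0.25,0,0,0,0]]'
python3 -m crank '[[0,-0.25,0.15,0,0,0,0],[0,-0.25,0.15,0,0,0,0]]'
```

```text
time: 10.15
tool_pos: [0.6291, -0.1398, 0.0906]
tool_rot: [2.095, 0.006, 3.069]
contact_force: [0.8, -0.0, -1.8]
opening: 0.0037
time: 10.4
tool_pos: [0.6288, -0.1394, 0.0853]
tool_rot: [2.094, 0.005, 3.069]
contact_force: [0.1, 0.6, -1.3]
opening: 0.0038
time: 10.65
tool_pos: [0.6288, -0.1392, 0.0825]
tool_rot: [2.094, 0.005, 3.069]
contact_force: [0.0, 0.3, -0.5]
opening: 0.0033
```

```bash
python3 -m crank '[[0,-0.2,0.1,0,0,0,0],[0,-0.2,0.1,0,0,0,0]]'
python3 -m crank '[[0,0,0,0,0,0,0.2],[0,0,0,0,0,0,0.4],[0,0,0,0,0,0,0.6],[0,0,0,0,0,0,0.8],[0,0,0,0,0,0,1]]'
python3 -m crank '[[0,0,0,0,0,0,1],[0,0,0,0,0,0,1],[0,0,0,0,0,0,1]]'
python3 - <<'E'
from ik import *
from h import *
from cell import robot, read_camera
c=read_camera("scene");crop(c,150,0,300,330,1.8,"pics/s7.png")
o=robot.observe()
rel(o,o["tool_pos"]+[-.003,-.05,.0],Rt(1.5,np.radians(30)))
rel(o,o["tool_pos"]+[-.003,-.05,.1],Rt(1.5,np.radians(30)))
E
```

```text
time: 10.9
tool_pos: [0.629, -0.1396, 0.0813]
tool_rot: [2.093, 0.006, 3.069]
contact_force: [-0.3, -1.5, 5.2]
opening: 0.0039
time: 11.52
tool_pos: [0.6288, -0.1393, 0.08]
tool_rot: [2.094, 0.005, 3.069]
contact_force: [-0.4, 0.8, -0.3]
opening: 0.0491
time: 11.9
tool_pos: [0.6288, -0.1394, 0.0802]
tool_rot: [2.094, 0.005, 3.069]
contact_force: [0.1, -0.6, -1.1]
opening: 0.0794
row: [-0.06 -2.5  -4.34] [0.01 0.23 0.19] | t 11.95 tcp [ 0.6288 -0.1394  0.0802] [2.094 0.005 3.069] q [-0.68  1.04  1.13  0.8   1.7  -2.39] F [ 0.5 -1.2 -0.6] op 0.0833
row: [-0.11  6.16 -9.34] [0.01 0.23 0.19] | t 11.95 tcp [ 0.6288 -0.1394  0.0802] [2.094 0.005 3.069] q [-0.68  1.04  1.13  0.8   1.7  -2.39] F [ 0.5 -1.2 -0.6] op 0.0833
```

View pics/s7.png

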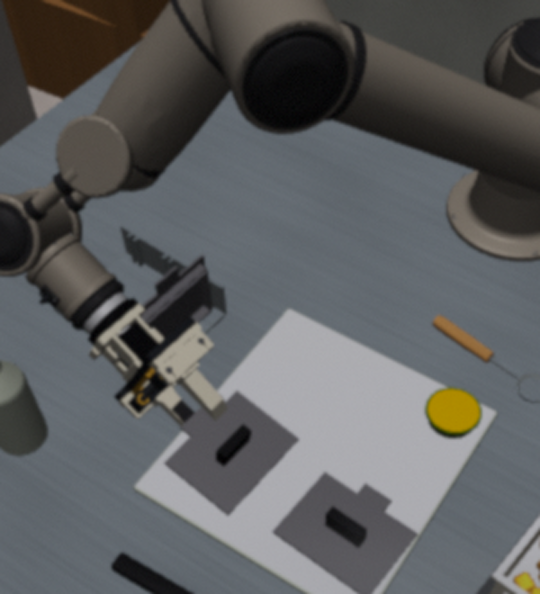

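```bash
python3 -m crank '[[-0.4,-0.3,-0.7,0,0,0,1],[-1,-1,-1.8,0,0,0,1],[-1.5,-1.75,-3,0,0,0,1],[-1.5,-0.5,-4,0,0,0,1],[-1.5,2.5,-6,0,0,0,1]]'
python3 -m crank '[[0,3,-1.5,0,0,0,1],[0,6,-3,0,0,0,1],[0,9,-4,0,0,0,1],[0,9,-4,0,0,0,1]]'
python3 - <<'E'
from ik import *
from h import *
from cell import robot, read_camera
c=read_camera("scene");crop(c,150,0,300,330,1.8,"pics/s8.png")
c=read_camera("top");crop(c,230,180,180,170,4,"pics/t8.png")
rel(robot.observe(),(.62,-.1,.25),(np.pi,0,0))
E
```

```text
time: 12.58
tool_pos: [0.6401, -0.1797, 0.1319]
tool_rot: [2.092, 0.002, 3.069]
contact_force: [0.2, 0.1, -0.6]
opening: 0.0921
time: 13.08
tool_pos: [0.6414, -0.1693, 0.2339]
tool_rot: [2.097, 0.011, 3.07]
contact_force: [-0.5, -0.8, 0.2]
opening: 0.0919
row: [2.56 5.11 4.86] [  3.58 -88.22 152.89] | t 13.18 tcp [ 0.6408 -0.1694  0.2302] [2.095 0.005 3.069] q [-0.7   0.91  0.95  0.84  1.92 -2.18] F [ 0.5  0.3 -0.5] op 0.0918
```

View pics/s8.png

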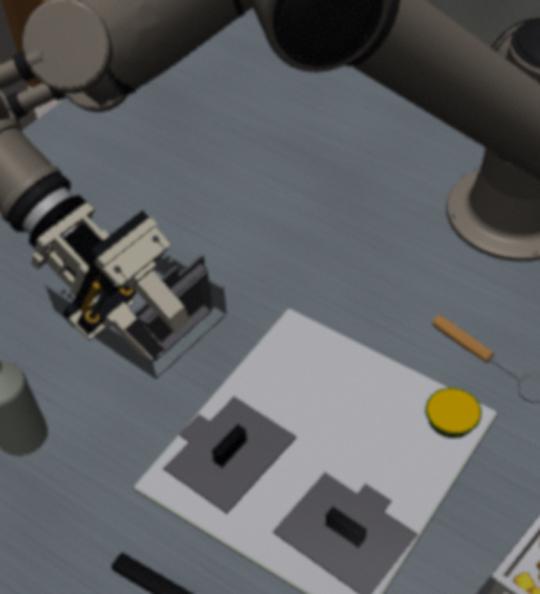

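View pics/t8.png

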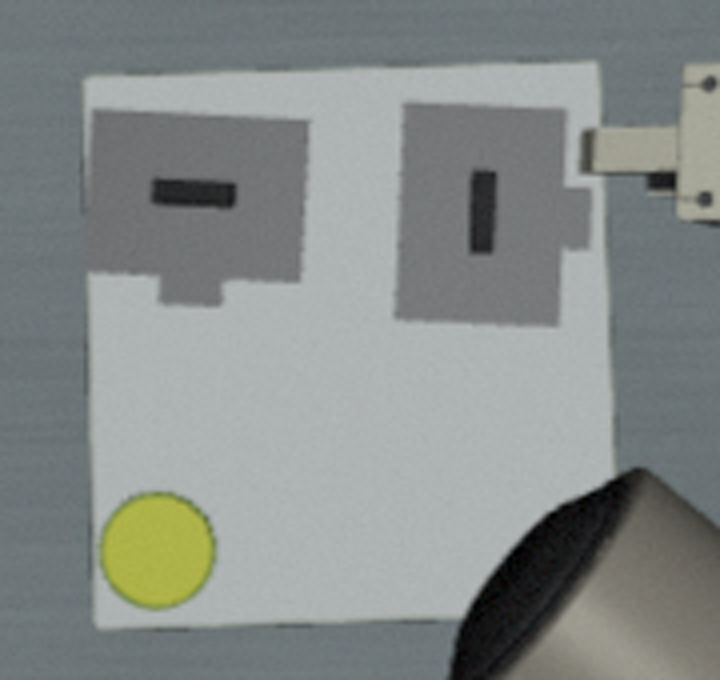

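```bash
cat > meas.py <<'E'
from h import *
def edge_lines(c,corn,z,name=None,k=6):
    """refine rectangle corner px guesses (order around) by max-gradient search perpendicular to each side; return world corners"""
    g=cv2.GaussianBlur(cv2.cvtColor(c["frame"],cv2.COLOR_RGB2GRAY),(3,3),0).astype(np.float32)
    lines=[]
    n=len(corn)
    for i in range(n):
        a=np.array(corn[i],float);b=np.array(corn[(i+1)%n],float);d=(b-a);L=np.linalg.norm(d);d/=L;nn=np.array([-d[1],d[0]])
        pts=[]
        for s in np.linspace(.12,.88,40):
            if skip(i,s): continue
            t=np.arange(-3,3.01,.1)
            P=a+d*s*L+t[:,None]*nn
            v=cv2.remap(g,P[:,0].astype(np.float32)[None],P[:,1].astype(np.float32)[None],cv2.INTER_CUBIC)[0]
            gr=np.abs(np.gradient(v)); w=gr**2*(gr>.5*gr.max()); j=gr.argmax(); w=w*(abs(np.arange(len(t))-j)<12)
            pts.append(a+d*s*L+nn*(w@t/w.sum()))
        pts=np.array(pts,np.float32)
        vx,vy,x,y=cv2.fitLine(pts,cv2.DIST_HUBER,0,.01,.01).ravel(); lines.append(((x,y),(vx,vy)))
    out=[]
    for i in range(n):
        (p,u),(q,v)=lines[i-1],lines[i]
        s=np.linalg.solve(np.array([[u[0],-v[0]],[u[1],-v[1]]]),np.array(q)-p); out.append(np.array(p)+s[0]*np.array(u))
    W=np.array([pix2w(c,*o,z) for o in out])
    return np.array(out),W
skip=lambda i,s:False
def report(n,px,W):
    print(n,px.round(1).tolist(),"ctr",W.mean(0).round(4),"sides",[float(np.linalg.norm(W[i]-W[(i+1)%4]).round(4)) for i in range(4)])
    for v in ((W[1]+W[2]-W[0]-W[3])/2,(W[0]+W[1]-W[2]-W[3])/2): print("   ang",np.degrees(np.arctan2(v[1],v[0])).round(2))
E
python3 - <<'E'
import meas
from meas import *
from cell import read_camera
c=read_camera("top")
meas.skip=lambda i,s:False
o=lambda l,u0,v0,k:[(u0+a/k-.4,v0+b/k-.4) for a,b in l]
report("tub",*edge_lines(c,o([(105,118),(370,145),(330,470),(65,443)],145,215,6),.076))
meas.skip=lambda i,s:i==1 and .33<s<.72
report("lidR",*edge_lines(c,o([(403,102),(567,107),(560,326),(394,320)],230,180,4),.032))
px=o([(470,170),(496,170),(494,254),(469,254)],230,180,4); print(np.mean([pix2w(c,*p,.06) for p in px],0))
E
```

```text
tub [[164.89999389648438, 234.1999969482422], [206.10000610351562, 238.3000030517578], [199.3000030517578, 293.20001220703125], [158.10000610351562, 288.70001220703125]] ctr [0.5596 0.3196 0.076 ] sides [0.1016, 0.1346, 0.1009, 0.1337]
   ang -96.82
   ang -6.87
lidR [[330.3999938964844, 205.0], [375.0, 206.89999389648438], [368.3999938964844, 261.29998779296875], [328.29998779296875, 259.6000061035156]] ctr [ 0.6315 -0.0966  0.032 ] sides [0.1148, 0.1406, 0.1024, 0.1401]
   ang -93.31
   ang -5.7
[ 0.63045274 -0.09363676  0.06      ]
```

```bash
sed -i 's/np.arange(-3,3.01,.1)/np.arange(-1.3,1.31,.1)/' meas.py
python3 - <<'E'
import meas
from meas import *
from cell import read_camera
c=read_camera("top");s=read_camera("scene")
o=lambda l,u0,v0,k:[(u0+a/k-.4,v0+b/k-.4) for a,b in l]
report("tub",*edge_lines(c,o([(105,118),(370,145),(330,470),(65,443)],145,215,6),.076))
meas.skip=lambda i,s:i==1 and .33<s<.72
report("lidR",*edge_lines(c,o([(403,102),(567,107),(560,326),(394,320)],230,180,4),.032))
crop(s,400,260,120,120,6,"pics/tubs.png")
crop(s,230,210,110,90,7,"pics/lids.png")
E
```

```text
tub [[162.0, 233.8000030517578], [206.10000610351562, 238.39999389648438], [199.3000030517578, 293.20001220703125], [155.10000610351562, 288.3999938964844]] ctr [0.5601 0.3232 0.076 ] sides [0.1087, 0.1345, 0.1084, 0.1339]
   ang -96.9
   ang -6.94
lidR [[330.3999938964844, 205.0], [371.29998779296875, 206.8000030517578], [369.29998779296875, 261.29998779296875], [328.20001220703125, 259.6000061035156]] ctr [ 0.6316 -0.0947  0.032 ] sides [0.1052, 0.14, 0.1048, 0.1402]
   ang -93.36
   ang -3.27
```

View pics/tubs.png

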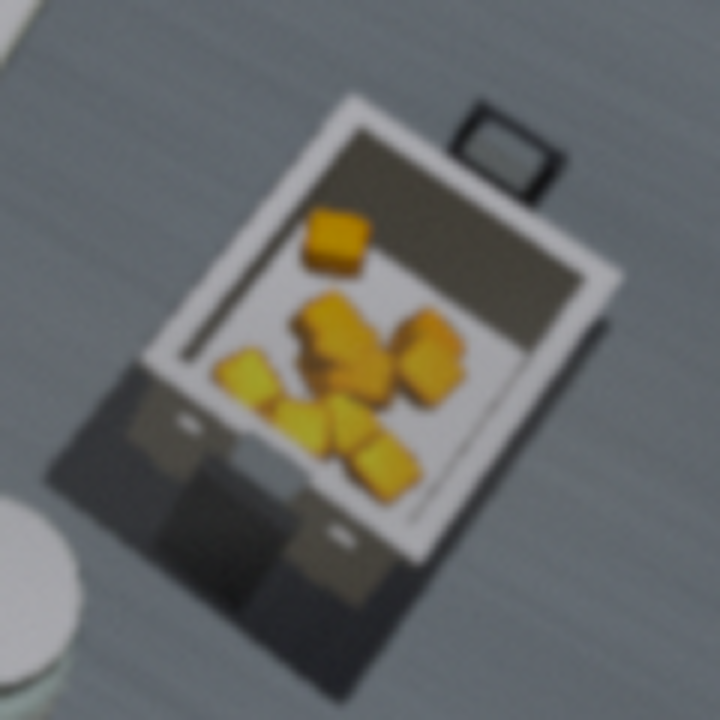

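View pics/lids.png

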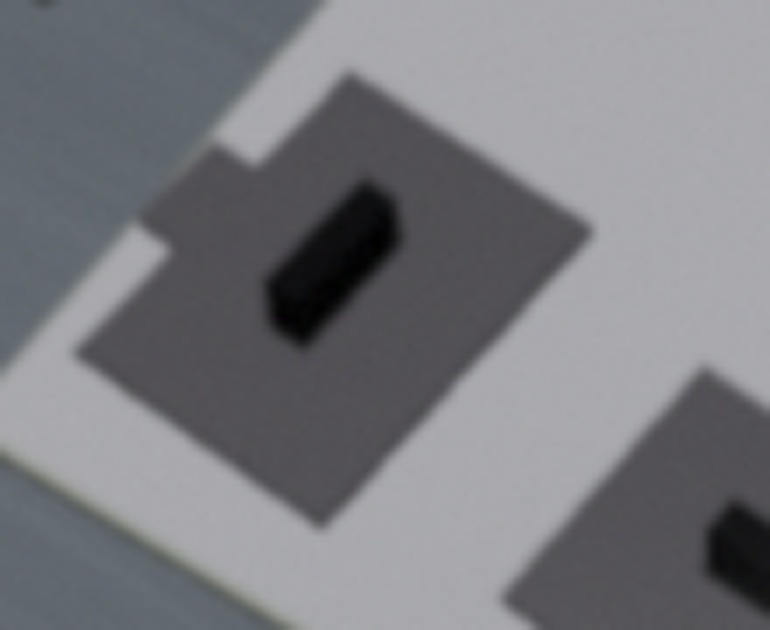

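Run:
```python
import meas
from meas import *
from cell import read_camera,robot
s=read_camera("scene")
o=lambda l,u0,v0,k:[(u0+a/k-.4,v0+b/k-.4) for a,b in l]
report("tub",*edge_lines(s,o([(352,94),(625,275),(418,565),(140,360)],400,260,6),.076))
meas.skip=lambda i,s:i==3 and .2<s<.75
report("lidR",*edge_lines(s,o([(350,70),(594,232),(322,528),(75,352)],230,210,7),.032))
rel(robot.observe(),(.6316,-.0945,.15),(np.pi,0,np.pi-.057))
```

```text
tub [[458.20001220703125, 274.8999938964844], [503.70001220703125, 305.29998779296875], [469.5, 353.6000061035156], [422.79998779296875, 319.5]] ctr [0.5591 0.3231 0.076 ] sides [0.1081, 0.1347, 0.1078, 0.1344]
   ang 83.0
   ang 173.15
lidR [[279.70001220703125, 219.6999969482422], [314.79998779296875, 242.3000030517578], [275.6000061035156, 285.3999938964844], [239.6999969482422, 260.0]] ctr [ 0.6317 -0.0942  0.032 ] sides [0.1061, 0.1414, 0.1063, 0.1413]
   ang 86.55
   ang 176.57
row: [ 1.47 -3.12 10.35] [60.09  0.62 -0.74] | t 13.38 tcp [ 0.6407 -0.1695  0.2287] [2.093e+00 3.000e-03 3.069e+00] q [-0.7   0.91  0.95  0.84  1.92 -2.18] F [-0.2  0.7 -0.1] op 0.0919
```

```bash
python3 -m crank '[[0,1.5,-1,10,0,0,1],[0.5,1,1,20,0,0,1],[1,0,3,30,0,0,1],[1.4,-1,6,40,0,-0.5,1],[1.4,-2,8.5,50,0.5,-0.7,1]]'
python3 - <<'E'
from h import *
from cell import robot
rel(robot.observe(),(.6316,-.0945,.15),(np.pi,0,np.pi-.058))
E
```

```text
time: 14.0
tool_pos: [0.6314, -0.1049, 0.1694]
tool_rot: [2.972, 0.005, 3.084]
contact_force: [0.0, 0.4, -1.2]
opening: 0.0918
row: [0.05 0.7  2.09] [9.72 0.28 0.02] | t 14.0 tcp [ 0.6314 -0.1049  0.1694] [2.972 0.005 3.084] q [-0.36  0.63  1.27  0.17  1.29 -1.93] F [ 0.   0.4 -1.2] op 0.0918
```

```bash
python3 -m crank '[[0,0.7,1,7,0.2,0,1],[0,0.7,2,9.7,0.3,0,1],[0,0.7,2,9.7,0.3,0,1]]'
python3 - <<'E'
from h import *
from cell import robot,read_camera
rel(robot.observe(),(.6316,-.0945,.056),(np.pi,0,np.pi-.058))
c=read_camera("wrist");cv2.imwrite("pics/w9.png",c["frame"][:,:,::-1])
print(w2pix(c,(.6316,-.0945,.06)),[w2pix(c,(.6316+s*.025*np.cos(-.058),-.0945+s*.025*np.sin(-.058),.06)).round() for s in(1,-1)])
E
```

```text
time: 14.38
tool_pos: [0.6319, -0.0933, 0.1501]
tool_rot: [3.135, -0.004, 3.086]
contact_force: [-0.0, -0.5, -0.2]
opening: 0.092
row: [-0.01 -0.19  9.4 ] [ 0.37 -0.21  0.14] | t 14.38 tcp [ 0.6319 -0.0933  0.1501] [ 3.135 -0.004  3.086] q [-0.27  0.63  1.31  0.01  1.2  -1.79] F [-0.  -0.5 -0.2] op 0.092
[317.15817382 250.18002801] [array([317., 288.]), array([317., 210.])]
```

View pics/w9.png

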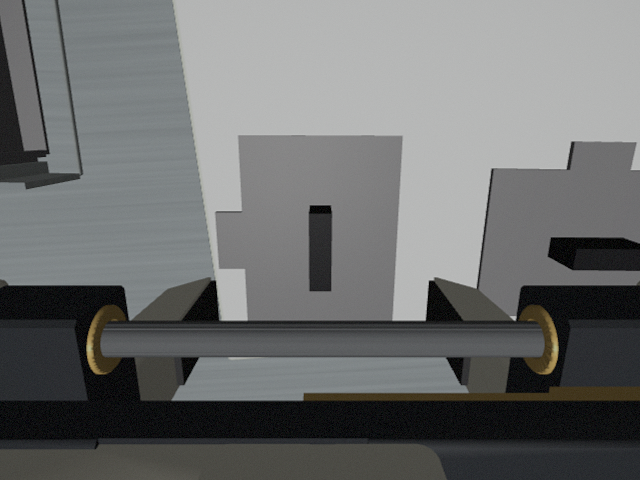

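```bash
python3 -m crank '[[0,0,4,0,0,0,1],[0,0,7.5,0,0,0,1],[0,0,9.4,0,0,0,1],[0,0,9.4,0,0,0,0],[0,0,9.4,0,0,0,0]]' 40
python3 -m crank '[[0,0,0,0,0,0,0],[0,0,0,0,0,0,0],[0,0,0,0,0,0,0],[0,0,0,0,0,0,0],[0,0,0,0,0,0,0]]'
python3 - <<'E'
from h import *
from cell import robot,read_camera
rel(robot.observe(),(.6316,-.0945,.056),(np.pi,0,np.pi-.058))
c=read_camera("top");crop(c,300,190,110,90,7,"pics/t10.png")
E
```

```text
time: 15.05
tool_pos: [0.6335, -0.0948, 0.059]
tool_rot: [3.136, 0.002, 3.083]
contact_force: [0.5, 0.2, 0.9]
opening: 0.0763
time: 15.68
tool_pos: [0.6326, -0.0942, 0.0575]
tool_rot: [3.136, -0.001, 3.084]
contact_force: [0.3, 0.3, -0.3]
opening: 0.0262
row: [ 0.09 -0.04  0.15] [ 0.31 -0.03  0.03] | t 15.68 tcp [ 0.6326 -0.0942  0.0575] [ 3.136e+00 -1.000e-03  3.084e+00] q [-0.27  0.73  1.4   0.01  1.01 -1.79] F [ 0.3  0.3 -0.3] op 0.0262
```

View pics/t10.png

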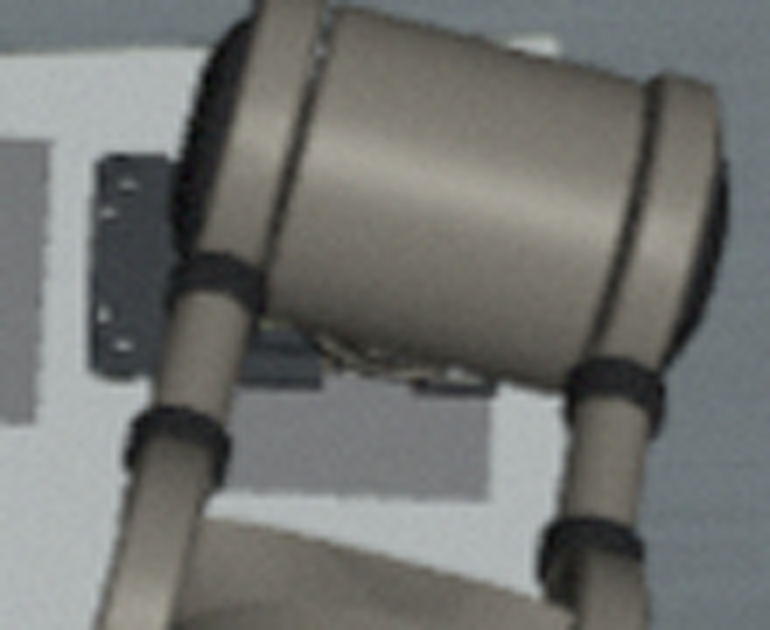

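```bash
python3 -m crank '[[0,0,0.1,0.3,0,0,0],[0,0,0.1,0.3,0,0,0],[0,0,0.1,0.3,0,0,0],[0,0,0.1,0.3,0,0,0]]'
python3 - <<'E'
from h import *
from cell import robot,read_camera
o=robot.observe(); rel(o,(.6316,-.0945,.056),(np.pi,0,np.pi-.058)); print(o["torque"].round(2))
c=read_camera("scene");crop(c,150,110,240,200,3,"pics/s11.png")
E
```

```text
time: 16.23
tool_pos: [0.6327, -0.0943, 0.0567]
tool_rot: [3.141, -0.0, 3.084]
contact_force: [-0.7, -0.2, 3.1]
opening: 0.014
row: [ 0.1  -0.02  0.07] [ 0.01 -0.01  0.02] | t 16.23 tcp [ 0.6327 -0.0943  0.0567] [ 3.141 -0.     3.084] q [-0.27  0.74  1.4   0.    1.01 -1.78] F [-0.7 -0.2  3.1] op 0.014
[ 0.07 -0.01 -0.09]
```

View pics/s11.png

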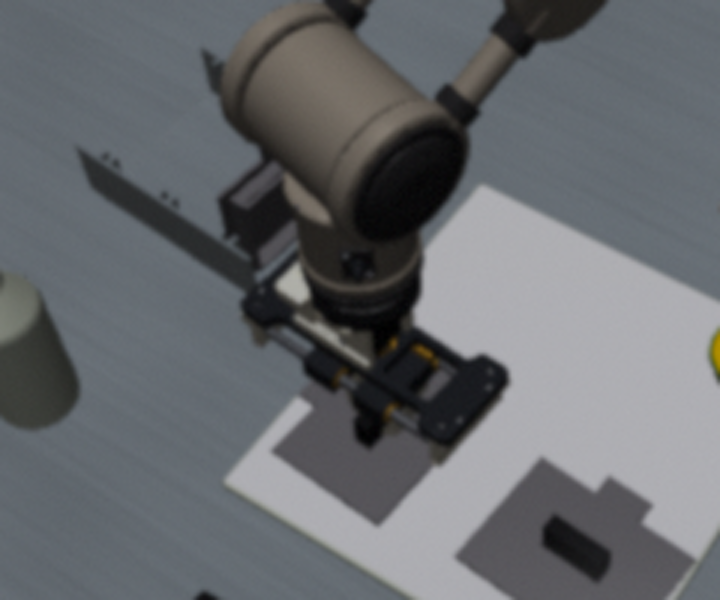

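```bash
python3 -m crank '[[0,0,-0.5,0,0,0,0],[0,0,-3,0,0,0,0],[0,0,-7,0,0,0,0],[0,0,-11,0,0,0,0],[0,0,-15,0,0,0,0]]'
python3 - <<'E'
from h import *
from cell import robot,read_camera
o=robot.observe(); rel(o,(.5607,.3233,.2),(np.pi,0,3.0208))
c=read_camera("scene");crop(c,150,60,240,200,3,"pics/s12.png")
E
```

```text
time: 16.9
tool_pos: [0.6323, -0.0941, 0.2074]
tool_rot: [3.141, -0.002, 3.084]
contact_force: [0.9, -0.0, -1.9]
opening: 0.0135
row: [ 9.54 41.26  0.78] [ 0.03 -0.09  3.63] | t 16.9 tcp [ 0.6323 -0.0941  0.2074] [ 3.141e+00 -2.000e-03  3.084e+00] q [-0.27  0.58  1.24  0.    1.32 -1.78] F [ 0.9 -0.  -1.9] op 0.0135
```

View pics/s12.png

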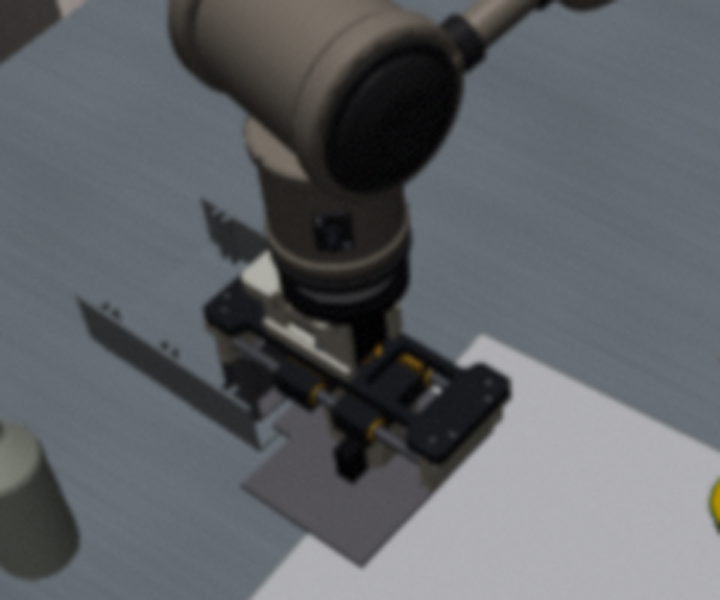

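Held level by the bar. Carry it to the tub.

```bash
python3 -m crank '[[1,4,0,0,0,0.4,0],[2.3,10,0,0,0,1,0],[3.6,16,0,0,0,1.5,0],[5,22,0,0,0,2,0],[6.4,28,0,0,0,2.5,0]]'
python3 - <<'E'
from h import *
from cell import robot
rel(robot.observe(),(.5607,.3233,.2),(np.pi,0,3.0208))
E
```

```text
time: 17.58
tool_pos: [0.5841, 0.1908, 0.2061]
tool_rot: [3.142, -0.001, 3.04]
contact_force: [1.1, 0.0, -2.3]
opening: 0.0138
row: [ 3.67 12.94  0.61] [ 0.   -0.06  1.1 ] | t 17.57 tcp [0.5841 0.1908 0.2061] [ 3.142e+00 -1.000e-03  3.040e+00] q [ 0.19  0.54  1.32  0.    1.28 -1.28] F [ 1.1  0.  -2.3] op 0.0138
```

```bash
python3 -m crank '[[1.6,6,0,0,0,0.5,0],[3,11,0,0,0,1,0],[3.6,12.9,0.6,0,0,1.1,0],[3.6,12.9,0.6,0,0,1.1,0],[3.6,12.9,0.6,0,0,1.1,0]]'
python3 - <<'E'
from h import *
from cell import robot,read_camera
rel(robot.observe(),(.5607,.3233,.2),(np.pi,0,3.0208))
c=read_camera("scene");crop(c,350,180,240,200,3,"pics/s13.png")
c=read_camera("top");crop(c,100,180,200,150,4,"pics/t13.png")
c=read_camera("wrist");cv2.imwrite("pics/w13.png",c["frame"][:,:,::-1])
E
```

```text
time: 18.2
tool_pos: [0.5625, 0.3194, 0.2003]
tool_rot: [-3.141, -0.001, 3.02]
contact_force: [0.2, -0.4, -1.3]
opening: 0.0138
row: [0.23 0.36 0.03] [-0.05 -0.05 -0.05] | t 18.2 tcp [0.5625 0.3194 0.2003] [-3.141e+00 -1.000e-03  3.020e+00] q [ 0.4   0.6   1.22 -0.    1.32 -1.05] F [ 0.2 -0.4 -1.3] op 0.0138
```

View pics/s13.png

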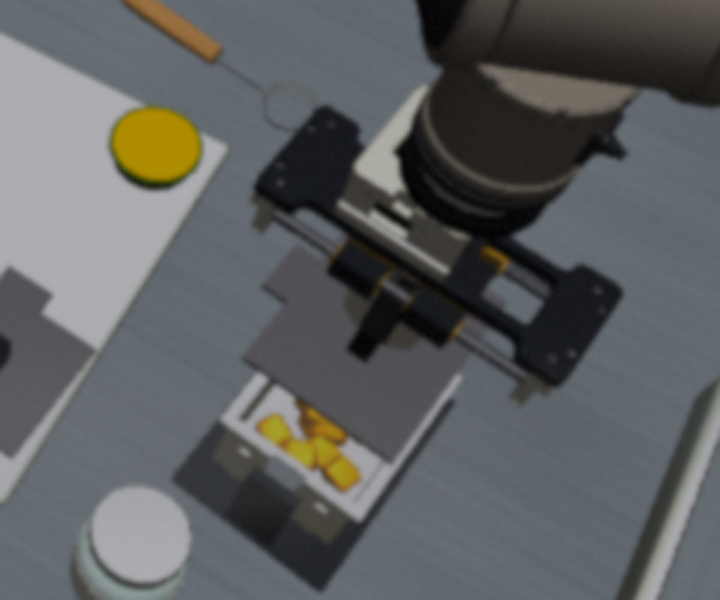

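View pics/t13.png

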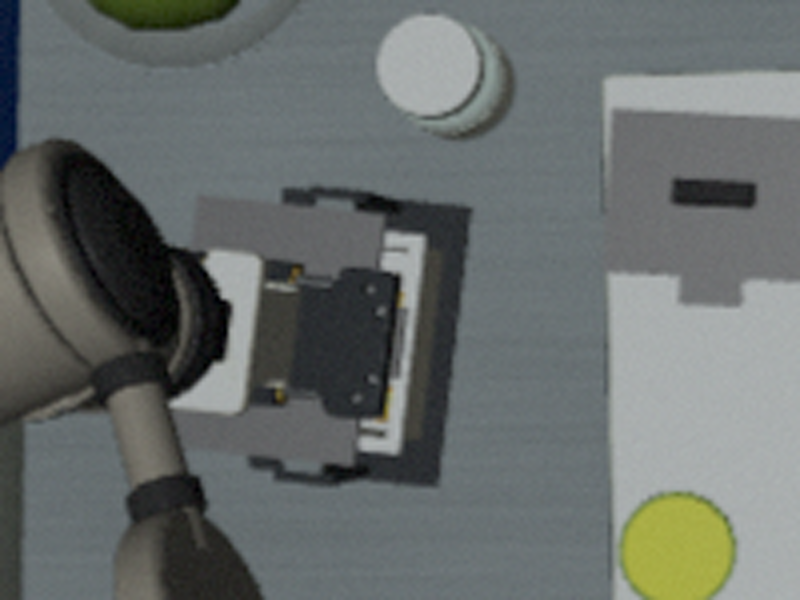

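View pics/w13.png

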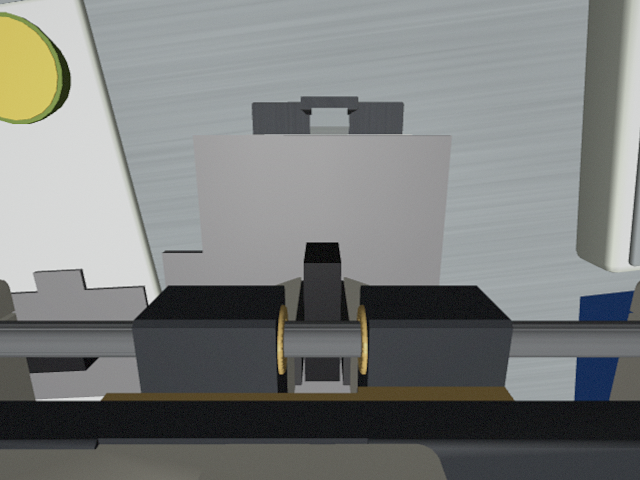

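Run:
```python
from h import *
from cell import robot,read_camera
o=robot.observe();rel(o,(.5607,.3233,.13),(np.pi,0,3.0208))
z=o["tool_pos"][2]-.0247
s=read_camera("scene");t=read_camera("top")
crop(s,420,285,75,60,10,"pics/s14.png");crop(t,140,220,70,80,7,"pics/t14.png")
a=np.array([np.cos(-.1208),np.sin(-.1208),0]);b=np.array([-a[1],a[0],0])
C=o["tool_pos"].copy();C[:2]+=-.0011*a[:2];C[2]=z
for n,c,u0,v0,k in(("s",s,420,285,10),("t",t,140,220,7)):
    for i,j in((1,1),(1,-1),(-1,-1),(-1,1)):
        p=w2pix(c,C+i*.07*a+j*.0525*b);print(n,i,j,((p+.4-[u0,v0])*k).round())
```

```text
row: [0.26 0.37 7.08] [-0.   -0.01 -0.1 ] | t 18.35 tcp [0.5628 0.3194 0.2008] [-3.142 -0.     3.019] q [ 0.4   0.6   1.22  0.    1.32 -1.05] F [-0.4 -0.5 -1.7] op 0.014
s 1 1 [616. 500.]
s 1 -1 [110. 144.]
s -1 -1 [ 509. -350.]
s -1 1 [998. -37.]
t 1 1 [61. 60.]
t 1 -1 [390.  95.]
t -1 -1 [336. 536.]
t -1 1 [  4. 500.]
```

View pics/s14.png

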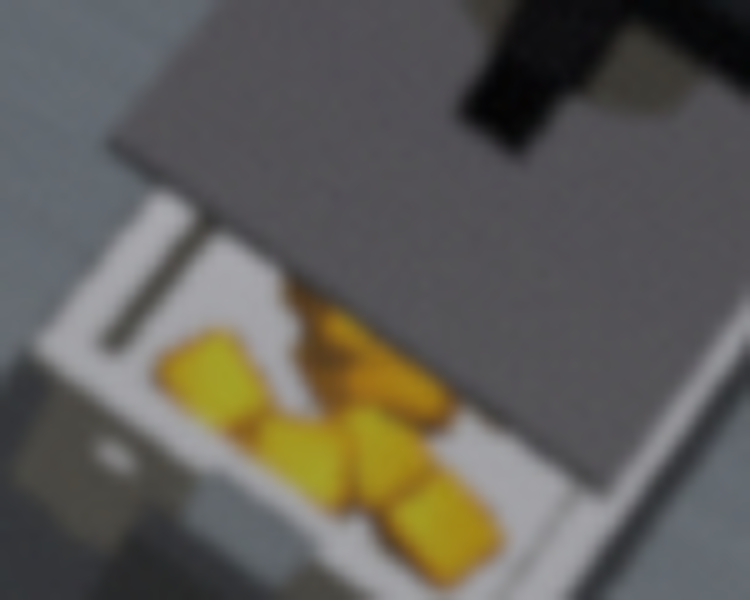

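View pics/t14.png

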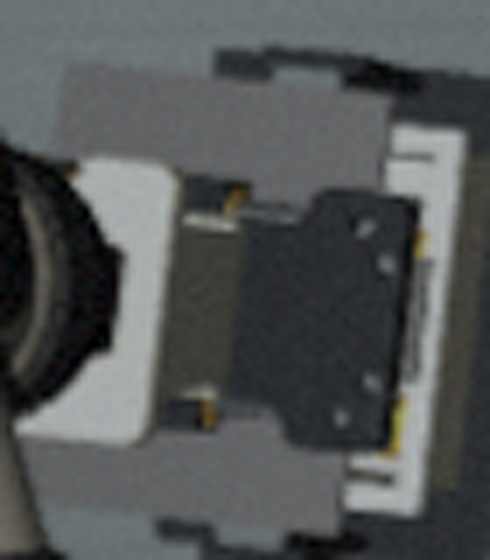

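```bash
python3 -m crank '[[0.2,0.3,1.5,0,0,0,0],[0.25,0.37,4,0,0,0,0],[0.25,0.37,6.5,0,0,0,0],[0.25,0.37,7.3,0,0,0,0],[0.25,0.37,7.3,0,0,0,0]]'
python3 -m crank '[[0,0,0,0,0,0,0],[0,0,0,0,0,0,0]]'
python3 - <<'E'
from h import *
from cell import robot,read_camera
o=robot.observe();rel(o,(.5607,.3233,.122),(np.pi,0,3.0208))
E
```

```text
time: 19.08
tool_pos: [0.5598, 0.3249, 0.127]
tool_rot: [-3.141, -0.002, 3.021]
contact_force: [-0.3, -0.3, -1.6]
opening: 0.0133
time: 19.32
tool_pos: [0.5604, 0.3251, 0.1287]
tool_rot: [3.141, 0.001, 3.021]
contact_force: [-0.0, -0.3, -1.2]
opening: 0.0134
row: [-0.05 -0.18  0.67] [0.06 0.06 0.02] | t 19.32 tcp [0.5604 0.3251 0.1287] [3.141e+00 1.000e-03 3.021e+00] q [ 0.41  0.67  1.31  0.    1.16 -1.04] F [-0.  -0.3 -1.2] op 0.0134
```

```bash
for i in 1 2; do python3 -m crank '[[0,0,0,0,0,0,0]]' | sed -n 2p; done
```

```text
tool_pos: [0.5602, 0.325, 0.1282]
tool_pos: [0.5601, 0.325, 0.1279]
```

```bash
python3 -m crank '[[-0.03,-0.17,0.2,0,0,0,0],[-0.03,-0.17,0.5,0,0,0,0]]'
python3 -m crank '[[0,0,0.2,0,0,0,0],[0,0,0.3,0,0,0,0]]'
python3 -m crank '[[0,0,0.2,0,0,0,0],[0,0,0.3,0,0,0,0]]'
```

```text
time: 19.82
tool_pos: [0.5601, 0.323, 0.1225]
tool_rot: [3.141, -0.001, 3.021]
contact_force: [0.1, -0.5, -1.5]
opening: 0.0137
time: 20.08
tool_pos: [0.56, 0.3231, 0.1193]
tool_rot: [-3.142, -0.001, 3.021]
contact_force: [-0.2, -1.0, -1.5]
opening: 0.0138
time: 20.32
tool_pos: [0.5604, 0.3232, 0.1167]
tool_rot: [3.141, 0.0, 3.021]
contact_force: [0.8, -0.1, -0.2]
opening: 0.0133
```

```bash
python3 -m crank '[[0,0,0.15,0,0,0,0],[0,0,0.3,0,0,0,0]]'
python3 -m crank '[[0,0,0.15,0,0,0,0],[0,0,0.3,0,0,0,0]]'
```

```text
time: 20.58
tool_pos: [0.5604, 0.3233, 0.1141]
tool_rot: [3.141, 0.0, 3.021]
contact_force: [0.2, -0.8, 2.0]
opening: 0.0136
time: 20.82
tool_pos: [0.5603, 0.3233, 0.1111]
tool_rot: [3.141, 0.0, 3.021]
contact_force: [-0.5, 0.3, 4.7]
opening: 0.0135
```

It's going in and meeting the catches. Press on.

```bash
python3 -m crank '[[0,0,0.15,0,0,0,0],[0,0,0.3,0,0,0,0]]'
python3 -m crank '[[0,0,0.15,0,0,0,0],[0,0,0.3,0,0,0,0]]'
python3 -m crank '[[0,0,0.1,0,0,0,0],[0,0,0.2,0,0,0,0]]'
```

```text
time: 21.08
tool_pos: [0.5598, 0.3231, 0.1071]
tool_rot: [-3.141, -0.001, 3.021]
contact_force: [0.9, 0.4, -0.7]
opening: 0.0133
time: 21.32
tool_pos: [0.5599, 0.323, 0.1047]
tool_rot: [-3.141, -0.001, 3.021]
contact_force: [-3.3, -2.0, 8.1]
opening: 0.0135
time: 21.58
tool_pos: [0.5599, 0.3229, 0.1047]
tool_rot: [-3.142, -0.0, 3.021]
contact_force: [-6.9, -4.6, 16.1]
opening: 0.0135
```

```bash
python3 -m crank '[[0,0,0.1,0,0,0,0],[0,0,0,0,0,0,0],[0,0,-0.2,0,0,0,0]]'
python3 -m crank '[[0,0,0,0,0,0,0.3],[0,0,0,0,0,0,0.6],[0,0,0,0,0,0,1],[0,0,0,0,0,0,1],[0,0,0,0,0,0,1]]'
python3 -m crank '[[0,0,-1,0,0,0,1],[0,0,-4,0,0,0,1],[0,0,-8,0,0,0,1],[0,0,-13,0,0,0,1],[0,0,-18,0,0,0,1]]'
python3 - <<'E'
from h import *
from cell import robot,read_camera
o=robot.observe();rel(o,(.45,.0,.35),(np.pi,0,3.0208))
c=read_camera("wrist");cv2.imwrite("pics/w15.png",c["frame"][:,:,::-1])
E
```

```text
time: 21.95
tool_pos: [0.5599, 0.3232, 0.1049]
tool_rot: [3.141, -0.001, 3.021]
contact_force: [0.5, 0.8, -3.4]
opening: 0.0139
time: 22.58
tool_pos: [0.5601, 0.3232, 0.1046]
tool_rot: [3.141, -0.001, 3.021]
contact_force: [-0.3, 0.1, -0.5]
opening: 0.0592
time: 23.2
tool_pos: [0.56, 0.3231, 0.2871]
tool_rot: [3.141, 0.0, 3.021]
contact_force: [0.8, 0.1, 0.5]
opening: 0.0917
row: [  7.03 -33.39  -6.31] [0.03 0.01 0.02] | t 23.2 tcp [0.56   0.3231 0.2871] [3.141 0.    3.021] q [ 0.4   0.55  1.08  0.    1.51 -1.05] F [0.8 0.1 0.5] op 0.0917
```

View pics/w15.png

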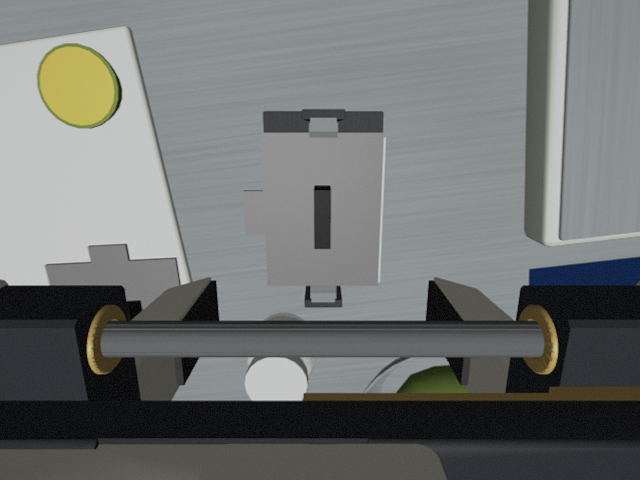

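```bash
python3 -m crank '[[1.5,-5,-1,0,0,0,1],[3,-11,-3,0,0,0,1],[5,-17,-5,0,0,0,1],[7,-23,-6,0,0,0,1],[9,-29,-6,0,0,0,1]]'
python3 - <<'E'
import meas
from meas import *
from cell import robot,read_camera
s=read_camera("scene");t=read_camera("top")
crop(s,400,250,120,110,6,"pics/s16.png");crop(t,140,215,80,90,6,"pics/t16.png")
crop(t,100,150,320,240,2.4,"pics/t16b.png")
meas.skip=lambda i,s:i==1 and .3<s<.7
a=np.array([np.cos(-.1208),np.sin(-.1208),0]);b=np.array([-a[1],a[0],0])
C=np.array([.5597,.3231,.080])
g=[w2pix(t,C+i*.07*a+j*.0525*b) for i,j in((1,1),(1,-1),(-1,-1),(-1,1))]
report("lid top",*edge_lines(t,g,.080))
g=[w2pix(s,C+i*.07*a+j*.0525*b) for i,j in((1,1),(1,-1),(-1,-1),(-1,1))]
report("lid scene",*edge_lines(s,g,.080))
E
```

```text
time: 23.88
tool_pos: [0.4388, 0.0522, 0.346]
tool_rot: [3.141, 0.003, 3.022]
contact_force: [0.7, -1.0, -0.5]
opening: 0.0918
lid top [[163.10000610351562, 233.0], [205.60000610351562, 237.39999389648438], [198.5, 295.1000061035156], [155.8000030517578, 290.5]] ctr [0.5587 0.3217 0.08  ] sides [0.1045, 0.141, 0.1041, 0.1404]
   ang -96.92
   ang -6.91
lid scene [[469.8999938964844, 353.1000061035156], [422.1000061035156, 319.5], [459.6000061035156, 273.1000061035156], [505.29998779296875, 303.29998779296875]] ctr [0.5583 0.3232 0.08  ] sides [0.1085, 0.1404, 0.1078, 0.1387]
   ang -96.27
   ang -7.11
```

View pics/s16.png

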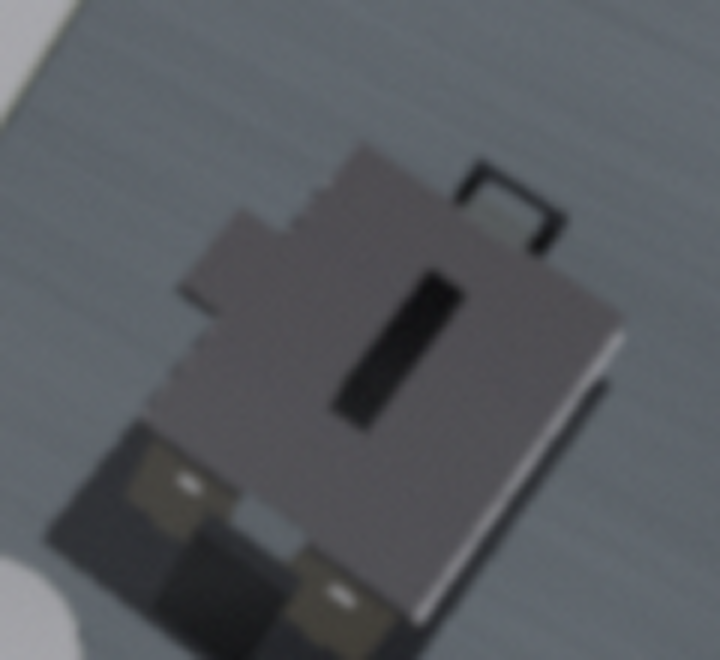

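View pics/t16.png

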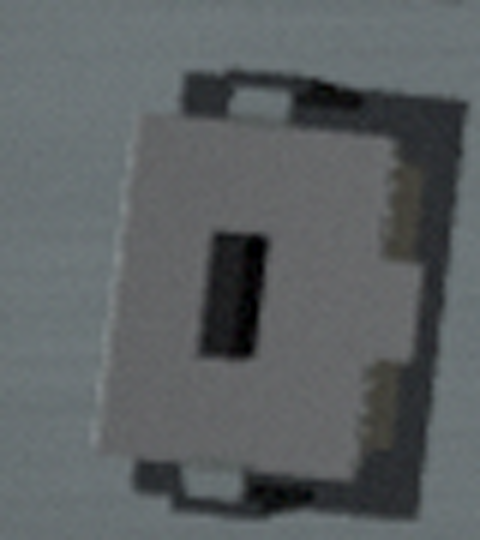

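View pics/t16b.png

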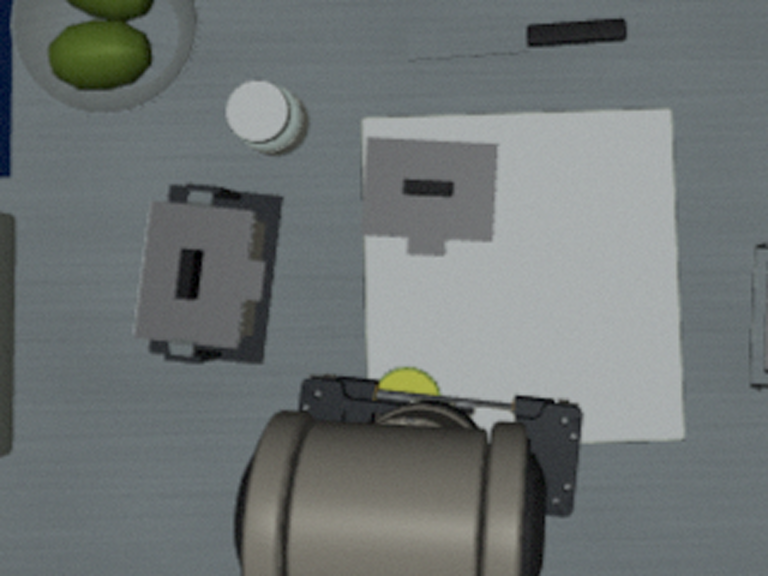

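```bash
python3 -m crank '[[0,0,0,0,0,0,1],[0,0,0,0,0,0,1],[0,0,0,0,0,0,1]]'; python3 -c "
from cell import robot
print(robot.hand_in())"
```

```text
time: 24.35
tool_pos: [0.44, 0.0547, 0.3442]
tool_rot: [3.141, -0.001, 3.023]
contact_force: [-0.5, 0.3, -0.2]
opening: 0.0916
the job is handed in; nothing more can be done
None
```

The tub looks closed with a lid from the rack, and I handed the job in at about 24 s. No verdict is reported, so this rests on my own checks.

**What I did:** The images showed the left rack lid's collar to be about 122 mm long, too long for the 116 mm mouth. I therefore tried the right-hand rack lid first. I took it out by its tab and laid it flat on the board, bar up. Then I gripped it by the bar and set it on the tub, and it went in on the first try. My very first grasp on the tab closed on air because I lifted too early. Nothing moved, and I repeated it.

**Last checks:**
- **Catches:** while pressing, the force rose to about 5 N where the catches meet the plate, then dropped. I could not see the catch noses directly; that they snapped over is inferred from this force pattern and from the lid holding against a pull of about 3 N.
- **Height:** the lid bottomed out at 16 N with the tool at 0.1047 m, the height I had worked out for fully home.
- **Position:** the two cameras put the lid within about 2 mm of the tub's centre and in line with it. They differ from each other by about 1.5 mm, which is within calibration.
- **Other lids:** the already-tried lid was still lying on the board. The left rack lid was not touched.
- **Bystanders:** the jar looked unmoved. The mango was partly hidden by the raised gripper in the last picture, but the arm never came near it.
- **Arm:** it ended clear of everything, with no contact force.

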